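# Set the casting gap of a film applicator by the drag of a setting gauge

## Task

Set the film applicator for the next sheet: slide the leaf of the setting gauge flat on the glass plate and under the doctor blade until its tip stands well out behind, then turn the adjusting knob clockwise until the blade just drags on the leaf - a light but definite pull of about 2 to 5 N to draw it, neither loose nor pinched tight. Then slowly draw the gauge all the way out with that drag, leaving the knob as it is set, and lay the gauge flat on the bench in the open space to the right of the applicator, without knocking over the things around it.

Things in the scene. Friction and masses are not known exactly. Their poses are not given: they have to be found in the camera images.
- film_applicator: Bench film applicator, fixed. Grey base 130 x 160 mm (front face at x = -65 mm) carrying a glass plate 118 x 94 mm, its top about 28 mm above the bench; aluminium cheeks and crossbar over it, 30 mm deep, top 112 mm up. Origin: bench level, straight below the blade. x runs level from the front (robot side) through the gap to the back, y along the blade, z up.
- doctor_blade: Straight steel blade, 86 mm wide along y, 4 mm land, in a dark carriage between the cheeks. Origin: middle of its lower edge. Its gap to the glass is 6.0 mm at knob reading 0, give or take 0.9 mm as plates differ in thickness, so the reading does not tell the gap; 4.7 mm or more at the start. From first touch on the leaf, each 0.1 rad of the knob adds about 2 N of blade force.
- adjusting_knob (a joint): Dark knurled knob on top of the crossbar, 36 mm across, 29 mm high, vertical axis. Value in rad, growing clockwise seen from above, which lowers the blade 6 mm a turn (0.95 mm per rad); starts at 0 to 0.4. It stays where it is left and does not rise or sink. Turning takes about 0.04 N m; the blade's load is not felt in it.
- knob_grip (a point): On the knob's axis, 134 mm above the bench, the height to grip it at: 12 mm below the knob's top, 17 mm above its underside; the crossbar lies 5 mm below the knob.
- setting_gauge: Setting gauge, 115 g, lying flat: black bar handle 50 x 20 x 18 mm (x, y, z) and a plain steel leaf, 4 mm thick, 18 mm wide, 105 mm long, running forward from it, undersides flush. Origin: underside, middle of the handle; x points along the leaf, z up. Balance point at x = 57 mm. The pull that slides the gripped leaf is about half the blade force on it (0.4 to 0.6).
- gauge_tip (a point): Middle of the leaf's tip edge, 130 mm ahead of the handle's middle, 2 mm above the underside. With the leaf fully in, the tip stands about 35 mm behind the blade and the handle is just clear of the base's front.
- measuring_cylinder: Bystander: clear measuring cylinder, 48 mm foot, 142 mm high, to the left behind the applicator. Origin under its foot.
- wash_bottle: Bystander: wash bottle with a bent spout, 205 mm high, behind the applicator to the right. Origin under its foot.
Mind the look-alikes: they are no part of the job. Leave any purple look-alike of the setting_gauge alone.

How it is judged:
By the outcome, as a careful person would: the job done as asked, in the order asked, and still so for the second after the job is handed in, with the robot touching nothing.
It also fails if it takes over 72 s, if anything falls off the work surface, if the arm or the gripper's body presses on something with over 40 N, if the wrist force passes 120 N, or if a joint passes its speed limit or range.

## Robot

A 6-joint arm with a two-finger parallel gripper is mounted at the origin on a cart in front of the work surface, level with it; the furniture and walls round the work are solid. World frame = base frame: x ahead of the robot, y to its left, z up, the work surface at z = 0. Lengths are in mm, angles in degrees, forces in N, time in s.
With the tool pointing down it reaches from about 250 to 775 mm from the base axis. Payload 4 kg.
Tool frame: the origin (TCP) lies at the very end of the fingers, on their centre line; the grasp point (between the pads) lies bot.grip_depth behind it (bot.grip_depth is the distance from the TCP to the grasp point, in mm); z points along the fingers, y is the line along which they close (so a half turn about z gives the same grasp; the last joint's range is limited). The gripper opens to 85 mm and grips with 20 to 120 N. Pads are 22 mm wide; open, the fingers measure 114 mm over their backs; the gripper's body (76 mm by 85 mm) begins 54 mm behind the grasp point. The pads swing forward as they close: fully open they stand 13 mm farther back than shut.
Start: joints at [68.692, 4.996, 78.535, -0, 96.463, -5.907], TCP at [146.074, 530.264, 231.341] pointing down, gripper open.
Joint ranges: [-177.83, 177.83], [-43.37, 116.18], [15.69, 146.23], [-61.86, 241.86], [9.47, 152.12], [-147.06, 147.06]. Speed limits (degrees/s): [159.86, 159.86, 180, 180, 180, 180].

## Interface

Orientations are given as [roll, pitch, yaw] about the fixed x, y, z axes, in that order (R = Rz(yaw) Ry(pitch) Rx(roll)).
In Python, from plant import bot, optics, workorder gives the robot as it stands. The module is installed in compiled form; this text tells all that it offers.
- The arm moves only by the shell command python3 -m inch 'ROWS' [OPENING] [FORCE]. ROWS is JSON, a list of rows, each an object of numbers: "dx", "dy", "dz": the shift along the tool's x, y, z in mm; "wx", "wy", "wz": the turn, a rotation vector about the tool's x, y, z in degrees. A call has 1 to 10 rows; each row is the pose to reach, as a shift and turn from the pose commanded when the call began, along the tool's axes at that moment; what a row does not reach only later rows make up. A row lasts 1/8 s, in which the tool goes at most 62.5 mm and 10.7 degrees, less where a joint would pass 70% of its speed; a pose out of reach is approached as far as the arm can. A call with a gripper value outside its range is refused whole. OPENING is the opening in per cent of the stroke, from 0 (shut) to 100 (fully open), set as the call begins (- or left out, the last holds). The fingers move at their own pace and stop on an object; FORCE is the grip in N (left out, the last holds). Time passes only in rows, so rows that repeat a pose let the fingers close. It gives the time, the measured TCP pose, the force, the opening and the grip force at its end, in the units of the state.
- bot.read_state(): the state, without advancing time (a new reading comes with each control period).
- optics.snapshot(name): name is "scene" or "side" or "wrist"; returns a dict with "color" (420x560x3 uint8, red, green, blue), "z_map" (420x560 float32, mm along the optical axis (not along the pixel's ray), 0 where there is no reading), "K" (3x3 intrinsics, pixels), "T" (4x4, takes a point from camera to world coordinates); the wrist camera has in their place "mount" (4x4, takes a point from camera to tool coordinates, whose origin is the TCP and whose axes are the flange's). Camera axes: x right, y up, looking along -z (the intrinsics and any distortion apply to the point x, -y, -z); pixel columns grow to the right and rows downward; lengths in mm; the calibration is good to about 2 mm. A picture is of the moment at which its call begins: read the wrist's pose just before it.
- workorder.sign_off(): hands the job in; it is judged then, once.
The state is a dict: "clock": time; "qpos": joint angles; "joint_vel": joint speeds; "joint_efforts": joint torques, N m; "ee_pos": TCP position; "tcp_rot": TCP orientation; "wrist_force": force on the tool from outside, world axes, zero at the start; "torque": the same for the moment, N m; "opening": opening from 0.0 (shut) to 1.0 (fully open); "gripper_force": force on a finger pad.
Only numpy, scipy, OpenCV 4.12 (cv2) and the standard library are available. Lean on these libraries where they do the work, as an engineer would, in place of code of your own. Each camera call takes 0.05 s, during which the arm holds its last target. There are 200 camera calls.

## Working session

There is one attempt and no reset: what is moved stays moved. The work goes in short steps, Python scripts to look and compute and a shell command to move; the robot and the scene stay as the last step left them, time stands still between calls to the robot, and variables do not carry over. Pictures are saved under pics/ and viewed, at most 10 in all, crops included, and the job is handed in when it is done.

```bash
ls; mkdir -p pics; cat > h.py <<'E'
import numpy as np, cv2
from plant import bot, optics, workorder
from scipy.spatial.transform import Rotation as R
def tcp():
    s=bot.read_state(); T=np.eye(4); T[:3,:3]=R.from_euler('xyz',s['tcp_rot'],degrees=True).as_matrix(); T[:3,3]=s['ee_pos']; return T
def snap(n):
    T=tcp(); p=optics.snapshot(n)
    if n=='wrist': p['T']=T@p['mount']
    return p
def ray(p,u,v):
    K=p['K'];d=np.array([(u-K[0,2])/K[0,0],-(v-K[1,2])/K[1,1],-1.]);return p['T'][:3,3],p['T'][:3,:3]@d
def onz(p,u,v,z):
    o,d=ray(p,u,v);return o+d*(z-o[2])/d[2]
def cloud(p):
    z=p['z_map'];v,u=np.mgrid[:z.shape[0],:z.shape[1]];K=p['K']
    c=np.stack([(u-K[0,2])/K[0,0]*z,-(v-K[1,2])/K[1,1]*z,-z],-1)
    return c@p['T'][:3,:3].T+p['T'][:3,3]
def pix(p,X):
    c=np.linalg.inv(p['T'])@np.append(X,1);K=p['K'];return K[0,2]+K[0,0]*c[0]/-c[2],K[1,2]-K[1,1]*c[1]/-c[2]
E
python3 - <<'E'
from h import *
print(bot.read_state(),bot.grip_depth)
a=[]
for n in('scene','side'):
    p=snap(n);cv2.imwrite(f'pics/{n}.png',p['color'][...,::-1]);print(n,p['T'].round(2).tolist(),p['K'].tolist(),(p['z_map']>0).mean(), [k for k in p])
    np.save(n+'_cloud.npy',cloud(p))
E
```

```text
pics
{'clock': 0.0, 'qpos': array([ 6.86924396e+01,  5.03999457e+00,  7.86256160e+01,  1.28881507e-03,
        9.64648390e+01, -5.90592364e+00]), 'joint_vel': array([ 0.02713393, -0.02963794, -0.01206255, -0.13663324,  0.01664142,
       -0.02863633]), 'joint_efforts': array([-1.73328181e-04, -3.51876426e+01, -3.13266671e+01, -2.50633448e-04,
        1.10647120e-02,  3.61422252e-06]), 'ee_pos': array([145.86969926, 529.77289889, 230.12298964]), 'tcp_rot': array([-1.79870375e+02, -1.46967982e-02,  1.64598490e+02]), 'wrist_force': array([-0.22066554, -0.55287843, -0.02358033]), 'torque': array([-0.00165105, -0.02042708, -0.02054043]), 'gripper_force': 0.0, 'opening': 1.0016841042654527} 18.700000000000003
scene [[0.6, 0.41, -0.68, -23.21], [-0.8, 0.3, -0.52, -535.71], [-0.01, 0.86, 0.51, 581.84], [0.0, 0.0, 0.0, 1.0]] [[416.3780964844634, 0.0, 285.1018909271231], [0.0, 416.3780964844634, 215.87917362532568], [0.0, 0.0, 1.0]] 0.9925 ['color', 'z_map', 'K', 'T']
side [[-0.92, 0.27, -0.27, 251.31], [-0.38, -0.61, 0.7, 818.57], [0.02, 0.75, 0.66, 930.79], [0.0, 0.0, 0.0, 1.0]] [[454.8195527139003, 0.0, 281.00347383821656], [0.0, 454.8195527139003, 203.65876232585606], [0.0, 0.0, 1.0]] 0.9959736394557823 ['color', 'z_map', 'K', 'T']
```

View pics/scene.png

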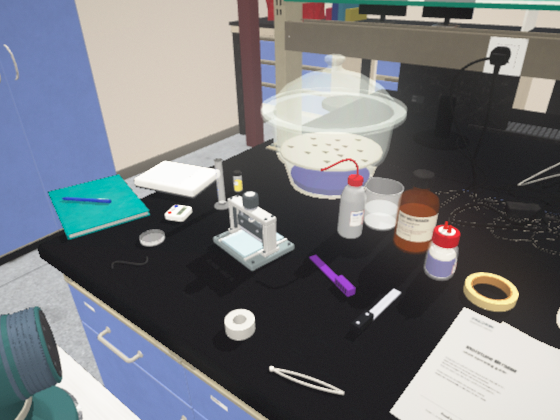

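View pics/side.png

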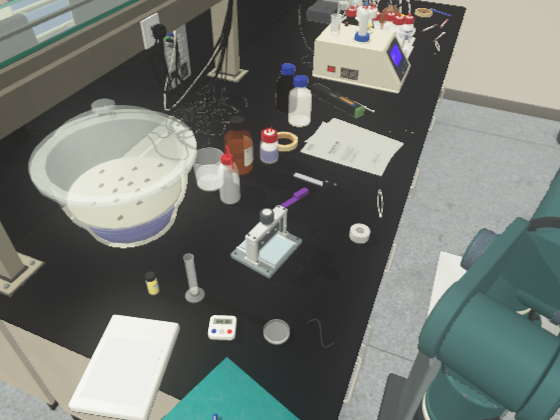

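The scene view shows the applicator around (253,235), the purple look-alike around (332,275) and a black-handled steel item around (378,309), which may be the gauge or a knife. I'll zoom in on both views and measure.

```bash
python3 - <<'E'
from h import *
a=cv2.imread('pics/scene.png');b=cv2.imread('pics/side.png')
c1=cv2.resize(a[180:340,200:420],None,fx=3.6,fy=3.6,interpolation=cv2.INTER_CUBIC)[:,:792]
c2=cv2.resize(b[160:290,220:390],None,fx=3.5,fy=3.5,interpolation=cv2.INTER_CUBIC)
c1=cv2.convertScaleAbs(c1,alpha=1.4,beta=15);c2=cv2.convertScaleAbs(c2,alpha=1.4,beta=15)
cv2.imwrite('pics/z1.png',c1);cv2.imwrite('pics/z2.png',c2)
C=np.load('scene_cloud.npy');S=np.load('side_cloud.npy')
for n,D,pts in(('scene',C,[(250,197),(372,312),(400,293),(360,322),(345,285),(313,260),(238,325),(220,205),(352,235),(240,243)]),('side',S,[(267,213),(298,177),(325,183),(335,184),(285,204),(306,191),(360,233),(195,296),(230,200)])):
    for u,v in pts: print(n,u,v,D[v,u].round(1))
E
```

```text
scene 250 197 [584.1  27.  145.9]
scene 372 312 [ 556.3 -301.8    5.9]
scene 400 293 [ 644.6 -321.6    2.1]
scene 360 322 [ 505.7 -301.5   19.7]
scene 345 285 [ 581.  -226.5   19.7]
scene 313 260 [ 632.2 -113.4    3.7]
scene 238 325 [ 363.3 -127.7   24.4]
scene 220 205 [688.3 241.3   9. ]
scene 352 235 [ 761.1 -142.9   15.6]
scene 240 243 [559.3  45.5  27.9]
side 267 213 [591.7  44.  148.7]
side 298 177 [ 633.2 -305.9   -0.9]
side 325 183 [ 536.1 -291.8   15.6]
side 335 184 [ 504.1 -295.5   19.1]
side 285 204 [ 619.5 -156.3    6.2]
side 306 191 [ 578.4 -230.1   15.2]
side 360 233 [ 372.7 -107.3   24.7]
side 195 296 [694.3 254.    9.1]
side 230 200 [773.9 -91.7  20.2]
```

View pics/z1.png

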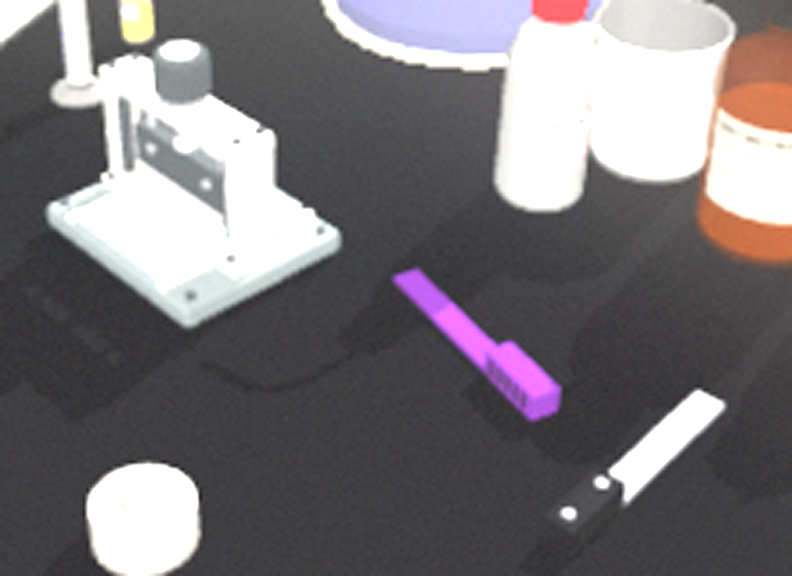

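View pics/z2.png

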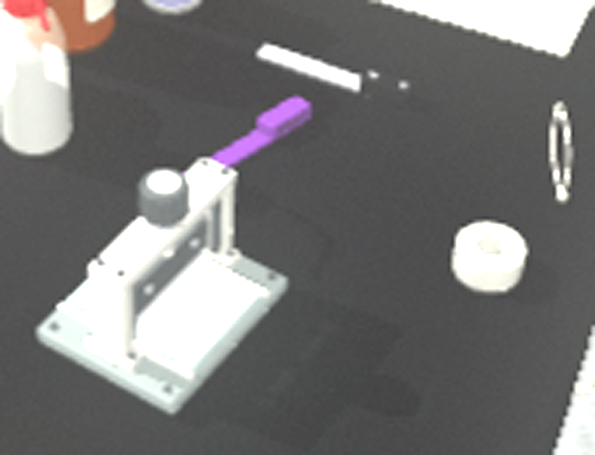

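The real gauge has a black handle with two rivets at zoom (583,498) and a steel leaf reaching zoom (710,395). Next I'll fit the poses from depth and colour.

```bash
python3 - <<'E'
from h import *
for n in('scene','side'):
    C=np.load(n+'_cloud.npy');I=cv2.imread(f'pics/{n}.png').astype(int)
    x,y,z=C[...,0],C[...,1],C[...,2]
    near=(abs(x-590)<140)&(abs(y-35)<130)
    for lo,hi in((12,34),(24,34)):
        m=near&(z>lo)&(z<hi)
        r=cv2.minAreaRect(C[m][:,:2].astype(np.float32));print(n,'base',lo,m.sum(),np.round(r[0],1),np.round(r[1],1),round(r[2],2), np.median(C[m][:,2]))
    m=near&(z>100)&(z<122);
    r=cv2.minAreaRect(C[m][:,:2].astype(np.float32));print(n,'bar',m.sum(),np.round(r[0],1),np.round(r[1],1),round(r[2],2),np.median(C[m][:,2]))
    m=near&(z>138);r=cv2.minEnclosingCircle(C[m][:,:2].astype(np.float32));print('knob',m.sum(),r,C[m].mean(0).round(1),C[m][:,2].max())
    w=(I.min(-1)>150)&(x>520)&(x<690)&(y>-350)&(y<-260)&(z<12)
    p=C[w];print('leaf',w.sum(),p.mean(0).round(1),[np.round(q,1) for q in cv2.minAreaRect(p[:,:2].astype(np.float32))])
    h=(x>450)&(x<560)&(abs(y+300)<50)&(z>11)
    p=C[h];print('handle',h.sum(),p.mean(0).round(1),[np.round(q,1) for q in cv2.minAreaRect(p[:,:2].astype(np.float32))])
p=optics.snapshot('wrist');print(p['mount'].round(2).tolist(),p['K'].tolist())
E
```

```text
scene base 12 1612 [593.5  35.4] [162.4 131.8] 78.41 25.229775278976604
scene base 24 886 [592.6  35.3] [148.4 124.3] 79.81 28.58871310838623
scene bar 546 [593.9  36. ] [149.6  33.4] 78.09 112.63294908398797
knob 138 ((593.8230590820312, 35.8590087890625), 19.466367721557617) [590.2  31.9 145.5] 150.29811694530918
leaf 308 [ 598.5 -308.8    4.9] [array([ 597.1, -307.1]), array([ 22. , 101.8]), np.float64(83.6)]
handle 260 [ 515.5 -301.2   17.9] [array([ 518.5, -300.3]), array([20.2, 50.8]), np.float64(83.1)]
side base 12 1407 [594.6  39.6] [159.8 131.5] 78.3 24.984857938967366
side base 24 757 [590.1  39.4] [152.9 123.1] 72.54 27.696724228698372
side bar 468 [594.1  38.4] [149.2  34.4] 77.91 111.92585527824798
knob 127 ((593.4231567382812, 39.5560188293457), 18.242218017578125) [593.   41.5 145.3] 150.0137483084285
leaf 122 [ 597.6 -305.6    4.1] [array([ 598.9, -306.9]), array([ 21.4, 103.7]), np.float64(83.6)]
handle 83 [ 517.7 -296.4   16.9] [array([ 517.4, -298.9]), array([23.6, 50.3]), np.float64(84.0)]
[[0.0, 0.95, 0.3, 76.25], [1.0, -0.0, 0.0, -1.54], [0.0, 0.3, -0.95, -143.07], [0.0, 0.0, 0.0, 1.0]] [[339.52642003187134, 0.0, 276.105625878431], [0.0, 339.52642003187134, 209.77534974444325], [0.0, 0.0, 1.0]]
```

Depth from both views gives these poses:
- Applicator centre (594,37), yaw -12°, with base and bar sizes matching the given ones.
- Gauge handle (518,-300), yaw about -6.2°, also matching on size.

I'll move above the gauge.

```bash
cat >> h.py <<'E'
def go(*xyz,yaw=None):
    T=tcp();d=T[:3,:3].T@(np.array(xyz)-T[:3,3]);s=bot.read_state()
    w=0
    if yaw is not None:
        w=R.from_matrix(T[:3,:3].T@R.from_euler('xyz',[180,0,yaw],degrees=True).as_matrix()).as_rotvec(degrees=True)
    print('at',T[:3,3].round(2),s['tcp_rot'].round(2),'shift',d.round(2),'n',np.linalg.norm(d)/62.5,'turn',np.round(w,2))
E
python3 -c "
from h import *
go(518,-300,150,yaw=173.7)"
```

```text
at [145.93 529.89 230.38] [-1.799e+02 -1.000e-02  1.646e+02] shift [-579.12 -701.13   81.51] n 14.608434999928322 turn [-0.1  -0.02 -9.1 ]
```

```bash
python3 -m inch '[{"dx":-195,"dy":-235,"wz":-3},{"dx":-195,"dy":-235,"wz":-3},{"dx":-390,"dy":-470,"wz":-6},{"dx":-390,"dy":-470,"wz":-6},{"dx":-579,"dy":-701,"dz":20,"wz":-9.1},{"dx":-579,"dy":-701,"dz":40,"wz":-9.1},{"dx":-579,"dy":-701,"dz":60,"wz":-9.1},{"dx":-579,"dy":-701,"dz":80,"wz":-9.1},{"dx":-579,"dy":-701,"dz":80,"wz":-9.1},{"dx":-579,"dy":-701,"dz":80,"wz":-9.1}]' 60 40
python3 -c "
from h import *
go(518,-300,150,yaw=173.7)"
```

```text
at [145.93 529.89 230.38] [-1.799e+02 -1.000e-02  1.646e+02] shift [-579.12 -701.13   81.51] n 14.608434999928322 turn [-0.1  -0.02 -9.1 ]invalid input at $[0]: expected keys dx, dy, dz, wx, wy, wz
```

All six keys are required in each row.

```bash
python3 -m inch '[{"dx":-39,"dy":-47,"dz":0,"wx":0,"wy":0,"wz":-1},{"dx":-78,"dy":-94,"dz":0,"wx":0,"wy":0,"wz":-2},{"dx":-579,"dy":-701,"dz":0,"wx":0,"wy":0,"wz":-9.1},{"dx":-579,"dy":-701,"dz":0,"wx":0,"wy":0,"wz":-9.1},{"dx":-579,"dy":-701,"dz":0,"wx":0,"wy":0,"wz":-9.1},{"dx":-579,"dy":-701,"dz":0,"wx":0,"wy":0,"wz":-9.1},{"dx":-579,"dy":-701,"dz":0,"wx":0,"wy":0,"wz":-9.1},{"dx":-579,"dy":-701,"dz":0,"wx":0,"wy":0,"wz":-9.1},{"dx":-579,"dy":-701,"dz":0,"wx":0,"wy":0,"wz":-9.1},{"dx":-579,"dy":-701,"dz":0,"wx":0,"wy":0,"wz":-9.1}]' 60 40
python3 -c "
from h import *
go(518,-300,150,yaw=173.7)"
```

```text
clock: 1.4
ee_pos: [401.0, -39.4, 231.3]
tcp_rot: [180.0, 0.0, 173.7]
wrist_force: [0.6, 0.3, 0.1]
opening: 0.597
gripper_force: 0.0
at [401.05 -39.42 231.28] [1.7997e+02 4.0000e-02 1.7366e+02] shift [-144.93 -246.13   81.26] n 4.751444261957491 turn [ 0.03  0.04 -0.04]
```

```bash
python3 -m inch '[{"dx":-145,"dy":-246,"dz":81,"wx":0,"wy":0,"wz":0},{"dx":-145,"dy":-246,"dz":81,"wx":0,"wy":0,"wz":0},{"dx":-145,"dy":-246,"dz":81,"wx":0,"wy":0,"wz":0},{"dx":-145,"dy":-246,"dz":81,"wx":0,"wy":0,"wz":0},{"dx":-145,"dy":-246,"dz":81,"wx":0,"wy":0,"wz":0},{"dx":-145,"dy":-246,"dz":81,"wx":0,"wy":0,"wz":0}]'
python3 - <<'E'
from h import *
p=snap('wrist');I=p['color'].astype(int);C=cloud(p)
cv2.imwrite('pics/w1.png',cv2.convertScaleAbs(p['color'][...,::-1],alpha=1.3,beta=20))
x,y,z=C[...,0],C[...,1],C[...,2]
near=(abs(y+305)<40)&(p['z_map']>0)
l=near&(z>1.5)&(z<9)&(x>550)&(I.min(-1)>120);h=near&(z>12)&(z<25)&(x>470)&(x<570)
for n,m in(('leaf',l),('handle',h)):
    q=C[m];print(n,m.sum(),q.mean(0).round(1),[np.round(a,1) for a in cv2.minAreaRect(q[:,:2].astype(np.float32))] if len(q) else 0)
go(518,-300,5,yaw=173.7)
E
```

```text
clock: 2.15
ee_pos: [517.2, -299.9, 146.7]
tcp_rot: [179.9, -0.3, 173.5]
wrist_force: [-0.0, -0.2, 0.6]
opening: 0.598
gripper_force: 0.0
leaf 1768 [ 596.8 -309.4    4.3] [array([ 598.7, -310.2]), array([18.2, 98.9]), np.float64(84.1)]
handle 1392 [ 516.7 -300.8   18.2] [array([ 518. , -301.2]), array([19.7, 50. ]), np.float64(84.1)]
at [ 517.25 -298.38  148.13] [179.87  -0.2  173.59] shift [ -1.42  -1.86 143.12] n 2.290248423558247 turn [ 0.13 -0.2  -0.11]
```

View pics/w1.png

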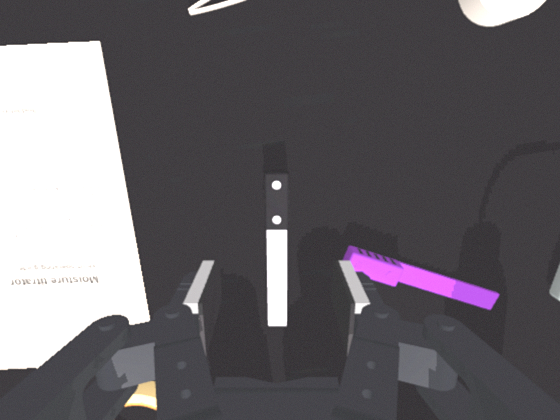

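The wrist view shows the handle at (277,202) with the leaf running down to (277,325). Depth puts the handle at (518.0,-301.2), yaw -5.9°. I'll descend and grip.

```bash
python3 -m inch '[{"dx":-1,"dy":-2.5,"dz":60,"wx":0,"wy":0,"wz":-0.5},{"dx":-1,"dy":-2.5,"dz":120,"wx":0,"wy":0,"wz":-0.5},{"dx":-1,"dy":-2.5,"dz":143,"wx":0,"wy":0,"wz":-0.5},{"dx":-1,"dy":-2.5,"dz":145,"wx":0,"wy":0,"wz":-0.5},{"dx":-1,"dy":-2.5,"dz":145,"wx":0,"wy":0,"wz":-0.5},{"dx":-1,"dy":-2.5,"dz":145,"wx":0,"wy":0,"wz":-0.5}]' 45 60
python3 -m inch '[{"dx":0,"dy":0,"dz":0,"wx":0,"wy":0,"wz":0},{"dx":0,"dy":0,"dz":0,"wx":0,"wy":0,"wz":0},{"dx":0,"dy":0,"dz":0,"wx":0,"wy":0,"wz":0},{"dx":0,"dy":0,"dz":0,"wx":0,"wy":0,"wz":0}]' 5 60
python3 -c "
from h import *
go(518,-300,5,yaw=174.1)"
```

```text
clock: 2.95
ee_pos: [520.1, -301.0, 8.0]
tcp_rot: [-179.9, 0.2, 174.2]
wrist_force: [-0.2, 0.2, -0.0]
opening: 0.443
gripper_force: 0.0
clock: 3.45
ee_pos: [519.7, -301.1, 7.3]
tcp_rot: [-179.9, 0.2, 174.2]
wrist_force: [-1.0, 1.1, 6.6]
opening: 0.213
gripper_force: 61.4
at [ 519.66 -301.05    7.28] [-1.7992e+02  1.7000e-01  1.7420e+02] shift [1.77 0.88 2.27] n 0.04814154099217371 turn [-0.08  0.17  0.1 ]
```

```bash
python3 -m inch '[{"dx":1,"dy":0,"dz":0,"wx":0,"wy":0,"wz":0},{"dx":1,"dy":0,"dz":2.5,"wx":0,"wy":0,"wz":0},{"dx":1,"dy":0,"dz":5,"wx":0,"wy":0,"wz":0},{"dx":1,"dy":0,"dz":5,"wx":0,"wy":0,"wz":0}]' 35 60
python3 -m inch '[{"dx":0,"dy":0,"dz":0,"wx":0,"wy":0,"wz":0},{"dx":0,"dy":0,"dz":0,"wx":0,"wy":0,"wz":0},{"dx":0,"dy":0,"dz":0,"wx":0,"wy":0,"wz":0},{"dx":0,"dy":0,"dz":0,"wx":0,"wy":0,"wz":0}]' 5 60
python3 -c "
from h import *
for i in range(4): print(bot.read_state()['wrist_force'].round(2),bot.read_state()['ee_pos'].round(2))
go(518,-300,5,yaw=174.1)"
```

```text
clock: 3.95
ee_pos: [517.4, -300.1, -0.2]
tcp_rot: [180.0, -0.0, 174.2]
wrist_force: [-0.1, 0.2, 0.0]
opening: 0.352
gripper_force: 0.0
clock: 4.45
ee_pos: [517.8, -300.5, 0.5]
tcp_rot: [-180.0, 0.0, 174.2]
wrist_force: [-0.2, -0.7, 2.1]
opening: 0.215
gripper_force: 61.7
[-0.17 -0.68  2.06] [ 517.84 -300.46    0.52]
[-0.17 -0.68  2.06] [ 517.84 -300.46    0.52]
[-0.17 -0.68  2.06] [ 517.84 -300.46    0.52]
[-0.17 -0.68  2.06] [ 517.84 -300.46    0.52]
at [ 517.84 -300.46    0.52] [-1.7998e+02  4.0000e-02  1.7420e+02] shift [-0.12  0.47 -4.48] n 0.07208756707485982 turn [-0.02  0.04  0.1 ]
```

```bash
python3 -m inch '[{"dx":0,"dy":0,"dz":-20,"wx":0,"wy":0,"wz":0},{"dx":50,"dy":-5,"dz":-55,"wx":0,"wy":0,"wz":0},{"dx":100,"dy":-10,"dz":-80,"wx":0,"wy":0,"wz":1},{"dx":130,"dy":30,"dz":-90,"wx":0,"wy":0,"wz":3},{"dx":162,"dy":366,"dz":-90,"wx":0,"wy":0,"wz":6.2},{"dx":162,"dy":366,"dz":-90,"wx":0,"wy":0,"wz":6.2},{"dx":162,"dy":366,"dz":-90,"wx":0,"wy":0,"wz":6.2},{"dx":162,"dy":366,"dz":-90,"wx":0,"wy":0,"wz":6.2},{"dx":162,"dy":366,"dz":-90,"wx":0,"wy":0,"wz":6.2},{"dx":162,"dy":366,"dz":-90,"wx":0,"wy":0,"wz":6.2}]' 
python3 -m inch '[{"dx":0,"dy":0,"dz":0,"wx":0,"wy":0,"wz":0}]'
python3 - <<'E'
from h import *
p=snap('wrist');cv2.imwrite('pics/w2.png',cv2.convertScaleAbs(p['color'][...,::-1],alpha=1.0,beta=10))
C=cloud(p);np.save('w2.npy',C);I=p['color'].astype(int);T=tcp()
x,y,z=C[...,0],C[...,1],C[...,2]
L=(C-T[:3,3])@T[:3,:3]  # tool coords
m=(L[...,0]<-30)&(L[...,0]>-140)&(abs(L[...,1])<20)&(abs(L[...,2])<15)
q=L[m];print('leaf tool',m.sum(),q.mean(0).round(1),[np.round(a,1) for a in cv2.minAreaRect(q[:,:2].astype(np.float32))],np.polyfit(q[:,0],q[:,2],1) if len(q) else 0)
n=(abs(x-590)<110)&(abs(y-35)<110)
for lo,hi in((12,34),(105,120),(138,160)):
    q=C[n&(z>lo)&(z<hi)]
    if len(q): print(lo,len(q),[np.round(a,1) for a in cv2.minAreaRect(q[:,:2].astype(np.float32))],np.median(q[:,2]))
go(393.5,79.8,60,yaw=168)
E
```

```text
clock: 5.7
ee_pos: [392.1, 83.2, 89.7]
tcp_rot: [180.0, -0.1, 168.2]
wrist_force: [-1.0, -0.8, -1.2]
opening: 0.215
gripper_force: 61.3
clock: 5.82
ee_pos: [392.4, 81.7, 89.6]
tcp_rot: [-180.0, -0.1, 168.2]
wrist_force: [-0.1, -0.2, -0.7]
opening: 0.212
gripper_force: 61.3
leaf tool 1307 [-47.1  -0.1  -3.8] [array([-47.8,  -0.2]), array([17.9, 24.1]), np.float64(89.3)] [-0.00839845 -4.18740234]
12 81 [array([532.8,  48.5]), array([160.2,  14.1]), np.float64(81.5)] 19.305601501141126
at [392.69  80.51  89.65] [-1.7995e+02 -8.0000e-02  1.6813e+02] shift [-0.98 -0.5  29.65] n 0.4747622272419141 turn [-0.05 -0.08  0.13]
```

View pics/w2.png

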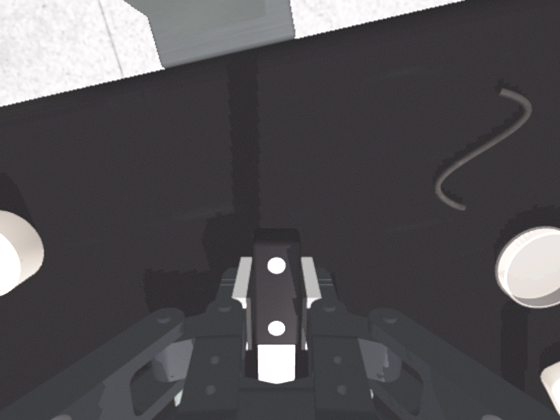

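The handle sits squarely in the pads (centre 277,295), with the leaf level and straight ahead. I'll bring the tip over the glass in front of the blade.

```bash
python3 -m inch '[{"dx":0,"dy":-0.5,"dz":45,"wx":0,"wy":0,"wz":0.1},{"dx":-30,"dy":-0.5,"dz":48,"wx":0,"wy":0,"wz":0.1},{"dx":-51,"dy":-0.5,"dz":54,"wx":0,"wy":0,"wz":0.1},{"dx":-51,"dy":-0.5,"dz":56,"wx":0,"wy":0,"wz":0.1},{"dx":-51,"dy":-0.5,"dz":56,"wx":0,"wy":0,"wz":0.1}]' 
python3 - <<'E'
from h import *
print(tcp()[:3,3])
for n in('scene','side'):
    p=snap(n);C=cloud(p);cv2.imwrite(f'pics/{n}2.png',p['color'][...,::-1])
    # leaf: points in front of base, z around 30-45
    u=np.array([np.cos(np.radians(12)),-np.sin(np.radians(12))]);v=np.array([-u[1],u[0]])
    d=C[...,:2]-[594,37.2];lx=d@u;ly=d@v;z=C[...,2]
    for nm,m in(('leaf',(lx<-68)&(lx>-125)&(abs(ly)<25)&(z>20)&(z<60)),('onglass',(lx<-18)&(lx>-55)&(abs(ly)<60)&(z>15)&(z<60))):
        print(n,nm,m.sum(),lx[m].mean(),ly[m].mean(),ly[m].min(),ly[m].max(),np.percentile(z[m],[5,25,50,75,95]).round(1))
a=cv2.imread('pics/scene2.png')[170:290,180:340];b=cv2.imread('pics/side2.png')[190:310,210:370]
cv2.imwrite('pics/ab2.png',cv2.resize(np.hstack([a,b]),None,fx=2.5,fy=2.5,interpolation=cv2.INTER_CUBIC))
E
```

```text
clock: 6.5
ee_pos: [442.3, 68.2, 33.8]
tcp_rot: [-180.0, -0.1, 167.8]
wrist_force: [-0.4, -0.6, -0.7]
opening: 0.218
gripper_force: 61.3
[442.31058464  68.238265    33.80286455]
scene leaf 144 -96.42543548659388 -3.3004360568108826 -12.514385591329956 10.144754272687706 [35.2 37.3 38.2 39.  40.1]
scene onglass 444 -37.14189499028684 -12.288731512075513 -59.85992485818434 59.95585462355438 [21.8 27.1 28.6 29.9 38.7]
side leaf 104 -92.90083051670452 1.8159999087443905 -10.447182944753758 10.794999683190552 [34.5 36.5 37.5 38.9 41. ]
side onglass 453 -36.57792290233783 7.345386876500899 -59.89849054920985 59.96373376618315 [20.9 25.6 27.5 29.9 38. ]
```

View pics/ab2.png

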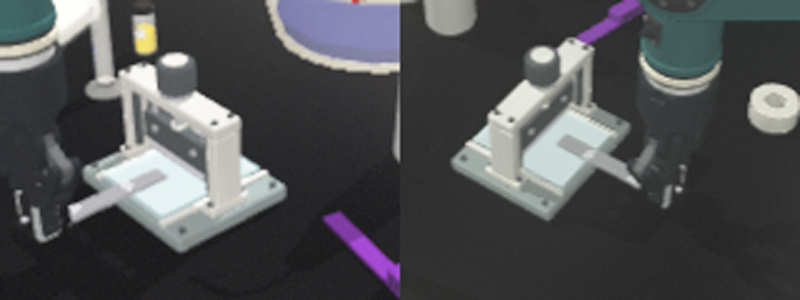

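In both views the leaf is centred over the glass, tip just before the blade, and its underside is at about 33.8. I'll lower it to feel the glass.

```bash
python3 -m inch '[{"dx":0,"dy":0,"dz":2.5,"wx":0,"wy":0,"wz":0},{"dx":0,"dy":0,"dz":4.5,"wx":0,"wy":0,"wz":0},{"dx":0,"dy":0,"dz":4.5,"wx":0,"wy":0,"wz":0}]'
python3 -m inch '[{"dx":0,"dy":0,"dz":0.7,"wx":0,"wy":0,"wz":0},{"dx":0,"dy":0,"dz":0.7,"wx":0,"wy":0,"wz":0}]'
python3 -m inch '[{"dx":0,"dy":0,"dz":0.7,"wx":0,"wy":0,"wz":0},{"dx":0,"dy":0,"dz":0.7,"wx":0,"wy":0,"wz":0}]'

```

```text
clock: 6.98
ee_pos: [442.9, 69.2, 29.6]
tcp_rot: [-180.0, -0.0, 167.9]
wrist_force: [-0.7, 0.2, -0.7]
opening: 0.216
gripper_force: 61.3
clock: 7.22
ee_pos: [443.2, 69.2, 29.1]
tcp_rot: [180.0, -0.0, 167.9]
wrist_force: [0.0, -0.2, -0.8]
opening: 0.216
gripper_force: 61.3
clock: 7.48
ee_pos: [443.2, 69.1, 28.3]
tcp_rot: [180.0, -0.0, 167.9]
wrist_force: [-0.4, 0.4, -0.4]
opening: 0.217
gripper_force: 61.3
```

```bash
python3 -m inch '[{"dx":0,"dy":0,"dz":0.5,"wx":0,"wy":0,"wz":0},{"dx":0,"dy":0,"dz":0.5,"wx":0,"wy":0,"wz":0}]'
python3 -m inch '[{"dx":0,"dy":0,"dz":0.5,"wx":0,"wy":0,"wz":0},{"dx":0,"dy":0,"dz":0.5,"wx":0,"wy":0,"wz":0}]'
python3 -m inch '[{"dx":0,"dy":0,"dz":0.4,"wx":0,"wy":0,"wz":0},{"dx":0,"dy":0,"dz":0.4,"wx":0,"wy":0,"wz":0}]'

```

```text
clock: 7.72
ee_pos: [443.3, 69.1, 28.0]
tcp_rot: [180.0, 0.0, 167.9]
wrist_force: [-0.5, -0.7, -1.0]
opening: 0.222
gripper_force: 61.3
clock: 7.98
ee_pos: [443.4, 69.1, 27.6]
tcp_rot: [180.0, 0.0, 167.9]
wrist_force: [-0.3, -0.4, 0.4]
opening: 0.217
gripper_force: 61.4
clock: 8.22
ee_pos: [443.5, 69.1, 27.3]
tcp_rot: [180.0, 0.0, 167.9]
wrist_force: [-0.1, -0.1, 1.6]
opening: 0.22
gripper_force: 61.6
```

```bash
python3 -m inch '[{"dx":-8,"dy":0,"dz":0,"wx":0,"wy":0,"wz":0},{"dx":-16,"dy":0,"dz":0,"wx":0,"wy":0,"wz":0},{"dx":-24,"dy":0,"dz":0,"wx":0,"wy":0,"wz":0},{"dx":-30,"dy":0,"dz":0,"wx":0,"wy":0,"wz":0}]'

```

```text
clock: 8.72
ee_pos: [473.5, 62.7, 27.3]
tcp_rot: [180.0, 0.0, 167.9]
wrist_force: [-1.4, -0.2, 4.0]
opening: 0.219
gripper_force: 61.9
```

```bash
python3 -m inch '[{"dx":-8,"dy":0,"dz":-0.3,"wx":0,"wy":0,"wz":0},{"dx":-16,"dy":0,"dz":-0.3,"wx":0,"wy":0,"wz":0},{"dx":-24,"dy":0,"dz":-0.3,"wx":0,"wy":0,"wz":0},{"dx":-29,"dy":0,"dz":-0.3,"wx":0,"wy":0,"wz":0},{"dx":-29,"dy":0,"dz":-0.3,"wx":0,"wy":0,"wz":0}]'
python3 - <<'E'
from h import *
s=bot.read_state();print(s['ee_pos'].round(2))
d=s['ee_pos'][:2]-[594,37.2];print(d@[.978,-.208],d@[.208,.978])
E
```

```text
clock: 9.35
ee_pos: [502.1, 56.5, 27.6]
tcp_rot: [180.0, 0.1, 167.9]
wrist_force: [0.9, -0.2, 3.4]
opening: 0.217
gripper_force: 62.0
[502.14  56.53  27.63]
-93.85836630305171 -0.2016684667006139
```

```bash
r='import json'; python3 -m inch '[{"dx":0,"dy":0,"dz":-0.8,"wx":0,"wy":0,"wz":0},{"dx":0,"dy":0,"dz":-0.8,"wx":0,"wy":0,"wz":0}]'
python3 -m inch '[{"dx":0,"dy":0,"dz":-0.5,"wx":0,"wy":0,"wz":0},{"dx":0,"dy":0,"dz":-0.5,"wx":0,"wy":0,"wz":0}]'
python3 -m inch '[{"dx":0,"dy":0,"dz":-0.4,"wx":0,"wy":0,"wz":0},{"dx":0,"dy":0,"dz":-0.4,"wx":0,"wy":0,"wz":0}]'

```

```text
clock: 9.6
ee_pos: [500.7, 56.7, 27.8]
tcp_rot: [-180.0, -0.0, 167.9]
wrist_force: [0.6, 0.1, 2.0]
opening: 0.215
gripper_force: 61.8
clock: 9.85
ee_pos: [500.0, 56.8, 27.9]
tcp_rot: [-180.0, -0.1, 167.9]
wrist_force: [0.2, -0.4, 0.3]
opening: 0.219
gripper_force: 61.6
clock: 10.1
ee_pos: [500.4, 56.8, 28.6]
tcp_rot: [-180.0, -0.1, 167.9]
wrist_force: [0.2, -0.2, -0.8]
opening: 0.218
gripper_force: 61.4
```

```bash
for i in 1; do python3 -m inch '[{"dx":0,"dy":0,"dz":-0.4,"wx":0,"wy":0,"wz":0},{"dx":0,"dy":0,"dz":-0.4,"wx":0,"wy":0,"wz":0}]'; python3 -m inch '[{"dx":0,"dy":0,"dz":-0.4,"wx":0,"wy":0,"wz":0},{"dx":0,"dy":0,"dz":-0.4,"wx":0,"wy":0,"wz":0}]'; done | grep -E 'ee_pos|wrist|rot'

```

```text
ee_pos: [500.8, 56.8, 29.4]
tcp_rot: [180.0, -0.0, 167.9]
wrist_force: [-0.1, 0.1, -0.9]
ee_pos: [500.9, 56.8, 29.9]
tcp_rot: [180.0, 0.0, 167.9]
wrist_force: [-0.8, 0.0, -1.3]
```

```bash
(python3 -m inch '[{"dx":0,"dy":0,"dz":-0.4,"wx":0,"wy":0,"wz":0},{"dx":0,"dy":0,"dz":-0.4,"wx":0,"wy":0,"wz":0}]'; python3 -m inch '[{"dx":0,"dy":0,"dz":-0.4,"wx":0,"wy":0,"wz":0},{"dx":0,"dy":0,"dz":-0.4,"wx":0,"wy":0,"wz":0}]') | grep -E 'ee_pos|wrist|rot'

```

```text
ee_pos: [500.9, 56.7, 30.2]
tcp_rot: [180.0, 0.0, 167.9]
wrist_force: [-0.2, -0.7, -1.1]
ee_pos: [500.8, 56.7, 30.5]
tcp_rot: [180.0, -0.0, 167.9]
wrist_force: [0.2, 0.2, -1.7]
```

```bash
(python3 -m inch '[{"dx":0,"dy":0,"dz":-0.4,"wx":0,"wy":0,"wz":0},{"dx":0,"dy":0,"dz":-0.4,"wx":0,"wy":0,"wz":0}]') | grep -E 'ee_pos|wrist|rot'

```

```text
ee_pos: [500.7, 56.8, 30.8]
tcp_rot: [-180.0, -0.0, 167.9]
wrist_force: [0.3, 0.5, -2.4]
```

The leaf lifts free of the glass at about 1.7 mm and meets the blade at about 2.95 mm, so the blade is about 1.25 mm (1.3 rad) above it. I'll lower the gauge, release it and go to the knob.

```bash
python3 -m inch '[{"dx":0,"dy":0,"dz":2.2,"wx":0,"wy":0,"wz":0},{"dx":0,"dy":0,"dz":2.4,"wx":0,"wy":0,"wz":0},{"dx":0,"dy":0,"dz":2.4,"wx":0,"wy":0,"wz":0}]' | grep -E 'ee_pos|wrist'
python3 -m inch '[{"dx":0,"dy":0,"dz":0,"wx":0,"wy":0,"wz":0},{"dx":0,"dy":0,"dz":0,"wx":0,"wy":0,"wz":0},{"dx":0,"dy":0,"dz":0,"wx":0,"wy":0,"wz":0}]' 65 | grep -E 'ee_pos|wrist|open'
python3 -c "
from h import *
go(594,37.2,160,yaw=168)"
```

```text
ee_pos: [501.0, 56.8, 28.7]
wrist_force: [0.1, 0.2, -0.6]
ee_pos: [501.1, 56.8, 28.9]
wrist_force: [0.1, 0.2, -0.1]
opening: 0.652
at [501.12  56.76  28.85] [1.7999e+02 3.0000e-02 1.6790e+02] shift [ -94.99    0.37 -131.09] n 2.5902824914266924 turn [ 0.01  0.03 -0.1 ]
```

```bash
python3 -m inch '[{"dx":0,"dy":0,"dz":-60,"wx":0,"wy":0,"wz":0},{"dx":0,"dy":0,"dz":-120,"wx":0,"wy":0,"wz":0},{"dx":-30,"dy":0,"dz":-140,"wx":0,"wy":0,"wz":0},{"dx":-95,"dy":0.4,"dz":-140,"wx":0,"wy":0,"wz":0},{"dx":-95,"dy":0.4,"dz":-138,"wx":0,"wy":0,"wz":0},{"dx":-95,"dy":0.4,"dz":-138,"wx":0,"wy":0,"wz":0}]' | grep -E 'ee_pos|wrist|clock'
python3 - <<'E'
from h import *
p=snap('wrist');C=cloud(p);z=C[...,2];m=(z>138)&(z<153)&(abs(C[...,0]-594)<40)&(abs(C[...,1]-37)<40)
print(m.sum(), cv2.minEnclosingCircle(C[m][:,:2].astype(np.float32)) if m.any() else 0)
go(594,37.2,117,yaw=168)
for n in('scene','side'):
    p=snap(n);cv2.imwrite(f'pics/{n}3.png',p['color'][...,::-1])
a=cv2.imread('pics/scene3.png')[150:270,180:340];b=cv2.imread('pics/side3.png')[170:290,210:370]
w=cv2.resize(snap('wrist')['color'][...,::-1],(400,300))
cv2.imwrite('pics/ab3.png',np.vstack([cv2.resize(np.hstack([a,b]),None,fx=2.5,fy=2.5,interpolation=cv2.INTER_CUBIC),np.hstack([w,w*0])]))
E
```

```text
clock: 12.85
ee_pos: [593.2, 37.2, 165.4]
wrist_force: [-0.8, -0.2, 0.2]
3457 ((593.9019775390625, 35.780250549316406), 18.7655086517334)
at [592.92  37.42 166.2 ] [-1.8000e+02 -9.0000e-02  1.6791e+02] shift [-1.18e+00  1.00e-02  4.92e+01] n 0.7873836928779292 turn [-0.   -0.09 -0.09]
```

View pics/ab3.png

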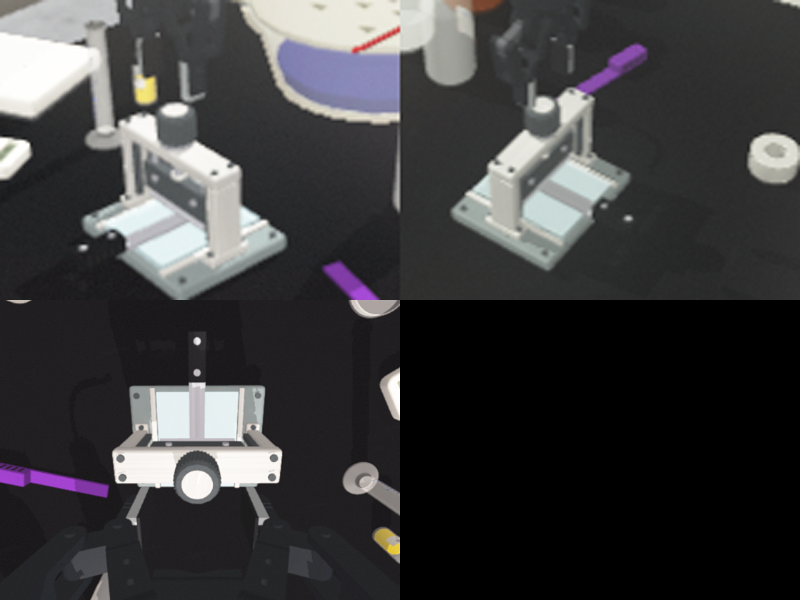

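The gauge lies flat and straight under the blade, with its handle just clear of the base. The knob is at (593.9,36), in the pads' line. I'll descend and grip it.

```bash
python3 -m inch '[{"dx":-1,"dy":-0.7,"dz":25,"wx":0,"wy":0,"wz":0},{"dx":-1,"dy":-0.7,"dz":45,"wx":0,"wy":0,"wz":0},{"dx":-1,"dy":-0.7,"dz":48.5,"wx":0,"wy":0,"wz":0},{"dx":-1,"dy":-0.7,"dz":48.5,"wx":0,"wy":0,"wz":0}]' | grep -E 'ee_pos|wrist|clock'
python3 -m inch '[{"dx":0,"dy":0,"dz":0,"wx":0,"wy":0,"wz":0},{"dx":0,"dy":0,"dz":0,"wx":0,"wy":0,"wz":0},{"dx":0,"dy":0,"dz":0,"wx":0,"wy":0,"wz":0}]' 10 50
python3 -c "
from h import *
print(bot.read_state()['qpos'].round(1))"
```

```text
clock: 13.55
ee_pos: [594.6, 36.5, 119.0]
wrist_force: [-0.6, -0.5, -0.5]
clock: 13.92
ee_pos: [595.5, 36.8, 120.0]
tcp_rot: [179.9, 0.1, 167.9]
wrist_force: [-2.0, 0.9, 6.1]
opening: 0.4
gripper_force: 51.2
[ -1.9  13.4  81.7   0.1  84.8 -79.9]
```

```bash
python3 -m inch '[{"dx":0,"dy":0,"dz":0,"wx":0,"wy":0,"wz":10},{"dx":0,"dy":0,"dz":0,"wx":0,"wy":0,"wz":20},{"dx":0,"dy":0,"dz":0,"wx":0,"wy":0,"wz":30},{"dx":0,"dy":0,"dz":0,"wx":0,"wy":0,"wz":40},{"dx":0,"dy":0,"dz":0,"wx":0,"wy":0,"wz":50},{"dx":0,"dy":0,"dz":0,"wx":0,"wy":0,"wz":60},{"dx":0,"dy":0,"dz":0,"wx":0,"wy":0,"wz":70},{"dx":0,"dy":0,"dz":0,"wx":0,"wy":0,"wz":79},{"dx":0,"dy":0,"dz":0,"wx":0,"wy":0,"wz":86},{"dx":0,"dy":0,"dz":0,"wx":0,"wy":0,"wz":86}]'
python3 -m inch '[{"dx":0,"dy":0,"dz":0,"wx":0,"wy":0,"wz":0},{"dx":0,"dy":0,"dz":0,"wx":0,"wy":0,"wz":0},{"dx":0,"dy":0,"dz":0,"wx":0,"wy":0,"wz":0}]' 60
python3 -c "
from h import *
go(501.1,56.8,28.3,yaw=167.9)"
```

```text
clock: 15.18
ee_pos: [594.5, 36.1, 120.0]
tcp_rot: [180.0, 0.0, 81.9]
wrist_force: [-4.5, 0.1, 7.5]
opening: 0.4
gripper_force: 51.4
clock: 15.55
ee_pos: [594.6, 36.2, 117.6]
tcp_rot: [-180.0, 0.0, 81.9]
wrist_force: [0.2, -0.4, 0.4]
opening: 0.601
gripper_force: 0.0
at [594.64  36.25 117.62] [-1.7997e+02  1.0000e-02  8.1900e+01] shift [  7.17 -95.45  89.37] n 2.095276404369185 turn [-3.0e-02 -2.0e-02 -8.6e+01]
```

```bash
python3 -m inch '[{"dx":0,"dy":0,"dz":-30,"wx":0,"wy":0,"wz":0},{"dx":0,"dy":0,"dz":-48,"wx":0,"wy":0,"wz":-10},{"dx":2,"dy":-20,"dz":-48,"wx":0,"wy":0,"wz":-20},{"dx":4,"dy":-50,"dz":-48,"wx":0,"wy":0,"wz":-30},{"dx":7,"dy":-75,"dz":-40,"wx":0,"wy":0,"wz":-40},{"dx":7.2,"dy":-95.5,"dz":-30,"wx":0,"wy":0,"wz":-50},{"dx":7.2,"dy":-95.5,"dz":-15,"wx":0,"wy":0,"wz":-60},{"dx":7.2,"dy":-95.5,"dz":0,"wx":0,"wy":0,"wz":-70},{"dx":7.2,"dy":-95.5,"dz":10,"wx":0,"wy":0,"wz":-80},{"dx":7.2,"dy":-95.5,"dz":20,"wx":0,"wy":0,"wz":-86}]' | grep -E 'ee_pos|wrist|clock'
python3 -c "
from h import *
go(501.1,56.8,28.3,yaw=167.9)"
```

```text
clock: 16.8
ee_pos: [501.1, 56.9, 97.5]
wrist_force: [-0.0, -0.6, 0.4]
at [501.09  56.89  97.52] [-1.8000e+02 -1.0000e-02  1.6812e+02] shift [-4.000e-02 -9.000e-02  6.922e+01] n 1.107536920373849 turn [-0.   -0.01  0.22]
```

```bash
python3 -m inch '[{"dx":0,"dy":0,"dz":40,"wx":0,"wy":0,"wz":0.1},{"dx":0,"dy":0,"dz":66,"wx":0,"wy":0,"wz":0.1},{"dx":0,"dy":0,"dz":69,"wx":0,"wy":0,"wz":0.1},{"dx":0,"dy":0,"dz":69,"wx":0,"wy":0,"wz":0.1}]' 50| grep -E 'ee_pos|wrist|clock'
python3 -m inch '[{"dx":0,"dy":0,"dz":0,"wx":0,"wy":0,"wz":0},{"dx":0,"dy":0,"dz":0,"wx":0,"wy":0,"wz":0},{"dx":0,"dy":0,"dz":0,"wx":0,"wy":0,"wz":0}]' 5 60
python3 -m inch '[{"dx":1,"dy":0,"dz":0,"wx":0,"wy":0,"wz":0},{"dx":2,"dy":0,"dz":0,"wx":0,"wy":0,"wz":0}]' | grep -E 'ee_pos|wrist'
python3 -m inch '[{"dx":1,"dy":0,"dz":0,"wx":0,"wy":0,"wz":0}]' | grep -E 'ee_pos|wrist'
python3 -m inch '[{"dx":1,"dy":0,"dz":0,"wx":0,"wy":0,"wz":0}]' | grep -E 'ee_pos|wrist'

```

```text
clock: 17.3
ee_pos: [501.7, 56.9, 29.8]
wrist_force: [0.7, 0.2, 0.1]
clock: 17.68
ee_pos: [502.4, 57.0, 30.8]
tcp_rot: [180.0, 0.2, 167.8]
wrist_force: [-0.8, -0.6, 4.3]
opening: 0.218
gripper_force: 60.9
ee_pos: [501.0, 57.2, 30.6]
wrist_force: [1.9, -0.8, 5.9]
ee_pos: [500.0, 57.5, 30.6]
wrist_force: [1.8, 0.5, 6.3]
ee_pos: [499.0, 57.6, 30.5]
wrist_force: [1.7, 0.3, 5.7]
```

The gripper is pressing down about 6 N, which adds friction at the glass. I'll relieve it and measure again.

```bash
python3 -m inch '[{"dx":0,"dy":0,"dz":-1.5,"wx":0,"wy":0,"wz":0},{"dx":0,"dy":0,"dz":-2.2,"wx":0,"wy":0,"wz":0},{"dx":0,"dy":0,"dz":-2.2,"wx":0,"wy":0,"wz":0}]' | grep -E 'ee_pos|wrist|rot'
python3 -m inch '[{"dx":0.7,"dy":0,"dz":0,"wx":0,"wy":0,"wz":0}]' | grep -E 'ee_pos|wrist'
python3 -m inch '[{"dx":0.7,"dy":0,"dz":0,"wx":0,"wy":0,"wz":0}]' | grep -E 'ee_pos|wrist'
python3 -m inch '[{"dx":0.7,"dy":0,"dz":0,"wx":0,"wy":0,"wz":0}]' | grep -E 'ee_pos|wrist'

```

```text
ee_pos: [496.8, 57.8, 31.0]
tcp_rot: [-180.0, -0.1, 167.8]
wrist_force: [-0.8, -0.1, 2.6]
ee_pos: [496.4, 57.9, 31.0]
wrist_force: [1.2, -0.4, 2.3]
ee_pos: [495.7, 58.1, 31.0]
wrist_force: [-0.3, 0.5, 2.0]
ee_pos: [494.9, 58.2, 31.1]
wrist_force: [-0.1, -0.6, 1.3]
```

```bash
python3 -m inch '[{"dx":-4,"dy":0,"dz":-0.3,"wx":0,"wy":0,"wz":0},{"dx":-8,"dy":0,"dz":-0.3,"wx":0,"wy":0,"wz":0},{"dx":-8,"dy":0,"dz":-0.3,"wx":0,"wy":0,"wz":0}]' | grep -E 'ee_pos|wrist'
python3 -m inch '[{"dx":0,"dy":0,"dz":0,"wx":0,"wy":0,"wz":0},{"dx":0,"dy":0,"dz":0,"wx":0,"wy":0,"wz":0},{"dx":0,"dy":0,"dz":0,"wx":0,"wy":0,"wz":0}]' 60 | grep -E 'ee_pos|wrist|open|clock'
python3 -c "
from h import *
go(594.2,36.3,117,yaw=168)"
```

```text
ee_pos: [503.1, 56.4, 31.3]
wrist_force: [-0.1, 0.4, -1.0]
clock: 19.68
ee_pos: [503.0, 56.6, 31.6]
wrist_force: [0.4, -0.8, -0.4]
opening: 0.602
at [502.97  56.56  31.63] [179.99  -0.   167.8 ] shift [-93.45  -0.52 -85.38] n 2.0251969569923496 turn [ 0.01 -0.   -0.2 ]
```

```bash
python3 -m inch '[{"dx":0,"dy":0,"dz":-60,"wx":0,"wy":0,"wz":0},{"dx":0,"dy":0,"dz":-120,"wx":0,"wy":0,"wz":0},{"dx":-32,"dy":0,"dz":-137,"wx":0,"wy":0,"wz":0},{"dx":-93.4,"dy":-0.5,"dz":-137,"wx":0,"wy":0,"wz":0},{"dx":-93.4,"dy":-0.5,"dz":-130,"wx":0,"wy":0,"wz":0},{"dx":-93.4,"dy":-0.5,"dz":-105,"wx":0,"wy":0,"wz":0},{"dx":-93.4,"dy":-0.5,"dz":-85,"wx":0,"wy":0,"wz":0},{"dx":-93.4,"dy":-0.5,"dz":-85,"wx":0,"wy":0,"wz":0}]' | grep -E 'ee_pos|wrist|clock'
python3 -m inch '[{"dx":0,"dy":0,"dz":0,"wx":0,"wy":0,"wz":0},{"dx":0,"dy":0,"dz":0,"wx":0,"wy":0,"wz":0},{"dx":0,"dy":0,"dz":0,"wx":0,"wy":0,"wz":0}]' 10 50 | grep -E 'ee_pos|wrist|rot|open|clock'
python3 -m inch '[{"dx":0,"dy":0,"dz":0,"wx":0,"wy":0,"wz":7},{"dx":0,"dy":0,"dz":0,"wx":0,"wy":0,"wz":14},{"dx":0,"dy":0,"dz":0,"wx":0,"wy":0,"wz":20},{"dx":0,"dy":0,"dz":0,"wx":0,"wy":0,"wz":20}]'| grep -E 'rot|wrist|open'
python3 -m inch '[{"dx":0,"dy":0,"dz":0,"wx":0,"wy":0,"wz":0},{"dx":0,"dy":0,"dz":0,"wx":0,"wy":0,"wz":0}]' 60
python3 -c "
from h import *
go(503.0,56.6,30,yaw=167.9)"
```

```text
clock: 20.68
ee_pos: [591.9, 36.6, 114.1]
wrist_force: [-0.5, -0.1, 0.1]
clock: 21.05
ee_pos: [594.1, 37.0, 117.7]
tcp_rot: [179.9, 0.0, 167.8]
wrist_force: [-3.1, 3.2, 2.4]
opening: 0.402
tcp_rot: [179.9, -0.0, 147.9]
wrist_force: [-3.5, 5.0, 3.9]
opening: 0.403
clock: 21.8
ee_pos: [594.7, 35.5, 116.7]
tcp_rot: [-180.0, 0.1, 147.8]
wrist_force: [-1.0, -0.3, 0.1]
opening: 0.606
gripper_force: 0.0
at [594.67  35.48 116.69] [-1.7997e+02  9.0000e-02  1.4782e+02] shift [ 88.98 -30.91  86.56] n 2.0468204034670405 turn [ -0.04   0.09 -20.08]
```

Total turn is now 106° (1.85 rad). I'll test the drag again.

```bash
python3 -m inch '[{"dx":0,"dy":0,"dz":-48,"wx":0,"wy":0,"wz":0},{"dx":40,"dy":-14,"dz":-48,"wx":0,"wy":0,"wz":-8},{"dx":89,"dy":-31,"dz":-30,"wx":0,"wy":0,"wz":-16},{"dx":89,"dy":-31,"dz":20,"wx":0,"wy":0,"wz":-20},{"dx":89,"dy":-31,"dz":70,"wx":0,"wy":0,"wz":-20},{"dx":89,"dy":-31,"dz":85,"wx":0,"wy":0,"wz":-20},{"dx":89,"dy":-31,"dz":85.5,"wx":0,"wy":0,"wz":-20},{"dx":89,"dy":-31,"dz":85.5,"wx":0,"wy":0,"wz":-20}]' | grep -E 'ee_pos|wrist|clock|rot'
python3 -m inch '[{"dx":0,"dy":0,"dz":0,"wx":0,"wy":0,"wz":0},{"dx":0,"dy":0,"dz":0,"wx":0,"wy":0,"wz":0},{"dx":0,"dy":0,"dz":-1.5,"wx":0,"wy":0,"wz":0},{"dx":0,"dy":0,"dz":-2,"wx":0,"wy":0,"wz":0}]' 5 60 | grep -E 'ee_pos|wrist|open|clock'
python3 -m inch '[{"dx":0,"dy":0,"dz":0,"wx":0,"wy":0,"wz":0}]' | grep -E 'ee_pos|wrist'

```

```text
clock: 22.8
ee_pos: [504.5, 57.3, 33.4]
tcp_rot: [180.0, 0.2, 167.8]
wrist_force: [1.2, -0.9, -0.0]
clock: 23.3
ee_pos: [502.2, 57.5, 33.1]
wrist_force: [0.3, -0.5, -0.6]
opening: 0.22
ee_pos: [502.2, 57.5, 33.0]
wrist_force: [-1.0, -0.4, -0.3]
```

```bash
python3 -m inch '[{"dx":0.7,"dy":0,"dz":0,"wx":0,"wy":0,"wz":0},{"dx":1.4,"dy":0,"dz":0,"wx":0,"wy":0,"wz":0},{"dx":2.1,"dy":0,"dz":0,"wx":0,"wy":0,"wz":0}]' | grep -E 'ee_pos|wrist'
python3 -m inch '[{"dx":0.7,"dy":0,"dz":0,"wx":0,"wy":0,"wz":0}]' | grep -E 'ee_pos|wrist'
python3 -m inch '[{"dx":0.7,"dy":0,"dz":0,"wx":0,"wy":0,"wz":0}]' | grep -E 'ee_pos|wrist'
python3 -m inch '[{"dx":0.7,"dy":0,"dz":0,"wx":0,"wy":0,"wz":0}]' | grep -E 'ee_pos|wrist'
python3 -m inch '[{"dx":0.7,"dy":0,"dz":0,"wx":0,"wy":0,"wz":0}]' | grep -E 'ee_pos|wrist'

```

```text
ee_pos: [500.3, 57.9, 33.1]
wrist_force: [0.1, -0.4, 0.2]
ee_pos: [499.5, 58.1, 33.1]
wrist_force: [0.3, -0.2, -0.4]
ee_pos: [498.9, 58.2, 33.1]
wrist_force: [0.3, 0.3, -0.9]
ee_pos: [498.2, 58.4, 33.1]
wrist_force: [0.3, -0.3, -0.6]
ee_pos: [497.5, 58.5, 33.1]
wrist_force: [1.0, -0.2, -0.2]
```

```bash
python3 -m inch '[{"dx":-3,"dy":0,"dz":0,"wx":0,"wy":0,"wz":0},{"dx":-5,"dy":0,"dz":0.3,"wx":0,"wy":0,"wz":0},{"dx":-5,"dy":0,"dz":0.3,"wx":0,"wy":0,"wz":0}]' | grep -E 'ee_pos|wrist'
python3 -m inch '[{"dx":0,"dy":0,"dz":0,"wx":0,"wy":0,"wz":0},{"dx":0,"dy":0,"dz":0,"wx":0,"wy":0,"wz":0},{"dx":0,"dy":0,"dz":0,"wx":0,"wy":0,"wz":0}]' 60 | grep -E 'ee_pos|wrist|open|clock'
python3 -c "
from h import *
go(594.2,36.3,117,yaw=168)"
```

```text
ee_pos: [503.0, 57.4, 33.0]
wrist_force: [0.9, -0.7, -0.0]
clock: 25.05
ee_pos: [502.4, 57.5, 32.8]
wrist_force: [0.6, 1.2, 0.5]
opening: 0.599
at [502.41  57.46  32.76] [ 1.800e+02 -1.000e-02  1.678e+02] shift [-94.18  -1.29 -84.25] n 2.022042095595895 turn [ 0.   -0.01 -0.2 ]
```

```bash
python3 -m inch '[{"dx":0,"dy":0,"dz":-60,"wx":0,"wy":0,"wz":0},{"dx":0,"dy":0,"dz":-120,"wx":0,"wy":0,"wz":0},{"dx":-32,"dy":0,"dz":-137,"wx":0,"wy":0,"wz":0},{"dx":-94,"dy":-1,"dz":-137,"wx":0,"wy":0,"wz":0},{"dx":-94,"dy":-1,"dz":-130,"wx":0,"wy":0,"wz":0},{"dx":-94,"dy":-1,"dz":-105,"wx":0,"wy":0,"wz":0},{"dx":-94,"dy":-1,"dz":-83,"wx":0,"wy":0,"wz":0},{"dx":-94,"dy":-1,"dz":-83,"wx":0,"wy":0,"wz":0}]' | grep -E 'ee_pos|wrist|clock'
python3 -m inch '[{"dx":0,"dy":0,"dz":0,"wx":0,"wy":0,"wz":0},{"dx":0,"dy":0,"dz":0,"wx":0,"wy":0,"wz":0},{"dx":0,"dy":0,"dz":0,"wx":0,"wy":0,"wz":0}]' 10 50 | grep -E 'ee_pos|wrist|rot|open|clock'
python3 -m inch '[{"dx":0,"dy":0,"dz":0,"wx":0,"wy":0,"wz":7},{"dx":0,"dy":0,"dz":0,"wx":0,"wy":0,"wz":14},{"dx":0,"dy":0,"dz":0,"wx":0,"wy":0,"wz":17},{"dx":0,"dy":0,"dz":0,"wx":0,"wy":0,"wz":17}]'| grep -E 'rot|wrist|open'
python3 -m inch '[{"dx":0,"dy":0,"dz":0,"wx":0,"wy":0,"wz":0},{"dx":0,"dy":0,"dz":0,"wx":0,"wy":0,"wz":0}]' 60
python3 -c "
from h import *
go(503.0,57.2,30,yaw=167.9)"
```

```text
clock: 26.05
ee_pos: [591.7, 36.9, 113.1]
wrist_force: [0.3, -0.9, 0.8]
clock: 26.42
ee_pos: [594.0, 37.1, 116.9]
tcp_rot: [180.0, 0.0, 167.8]
wrist_force: [-3.1, 2.2, 1.5]
opening: 0.403
tcp_rot: [179.9, -0.0, 150.8]
wrist_force: [-3.6, 2.4, 3.6]
opening: 0.408
clock: 27.18
ee_pos: [594.7, 36.1, 116.0]
tcp_rot: [180.0, 0.1, 150.8]
wrist_force: [-0.6, 0.0, -0.4]
opening: 0.601
gripper_force: 0.0
at [594.72  36.13 116.01] [1.7999e+02 9.0000e-02 1.5081e+02] shift [ 90.49 -26.36  85.86] n 2.0398927604616053 turn [-1.000e-02  1.000e-01 -1.709e+01]
```

```bash
python3 -m inch '[{"dx":0,"dy":0,"dz":-48,"wx":0,"wy":0,"wz":0},{"dx":40,"dy":-12,"dz":-48,"wx":0,"wy":0,"wz":-8},{"dx":90,"dy":-26,"dz":-30,"wx":0,"wy":0,"wz":-17},{"dx":90,"dy":-26,"dz":20,"wx":0,"wy":0,"wz":-17},{"dx":90,"dy":-26,"dz":70,"wx":0,"wy":0,"wz":-17},{"dx":90,"dy":-26,"dz":84,"wx":0,"wy":0,"wz":-17},{"dx":90,"dy":-26,"dz":85.5,"wx":0,"wy":0,"wz":-17},{"dx":90,"dy":-26,"dz":85.5,"wx":0,"wy":0,"wz":-17}]' | grep -E 'ee_pos|wrist|clock|rot'
python3 -m inch '[{"dx":0,"dy":0,"dz":0,"wx":0,"wy":0,"wz":0},{"dx":0,"dy":0,"dz":0,"wx":0,"wy":0,"wz":0},{"dx":0,"dy":0,"dz":-1.5,"wx":0,"wy":0,"wz":0},{"dx":0,"dy":0,"dz":-2,"wx":0,"wy":0,"wz":0}]' 5 60 | grep -E 'ee_pos|wrist|open|clock'
python3 -m inch '[{"dx":0.7,"dy":0,"dz":0,"wx":0,"wy":0,"wz":0},{"dx":1.4,"dy":0,"dz":0,"wx":0,"wy":0,"wz":0},{"dx":2.1,"dy":0,"dz":0,"wx":0,"wy":0,"wz":0}]' | grep -E 'ee_pos|wrist'
python3 -m inch '[{"dx":0.7,"dy":0,"dz":0,"wx":0,"wy":0,"wz":0}]' | grep -E 'ee_pos|wrist'
python3 -m inch '[{"dx":0.7,"dy":0,"dz":0,"wx":0,"wy":0,"wz":0}]' | grep -E 'ee_pos|wrist'
python3 -m inch '[{"dx":0.7,"dy":0,"dz":0,"wx":0,"wy":0,"wz":0}]' | grep -E 'ee_pos|wrist'
python3 -m inch '[{"dx":0.7,"dy":0,"dz":0,"wx":0,"wy":0,"wz":0}]' | grep -E 'ee_pos|wrist'

```

```text
clock: 28.18
ee_pos: [504.9, 57.7, 32.5]
tcp_rot: [180.0, 0.2, 167.8]
wrist_force: [0.4, -0.0, 0.7]
clock: 28.68
ee_pos: [502.8, 57.9, 32.3]
wrist_force: [-0.1, 0.0, -0.8]
opening: 0.214
ee_pos: [500.7, 58.3, 32.2]
wrist_force: [0.5, -0.9, -1.1]
ee_pos: [500.1, 58.4, 32.2]
wrist_force: [-0.2, -0.1, 0.4]
ee_pos: [499.4, 58.6, 32.3]
wrist_force: [0.3, 0.0, 0.1]
ee_pos: [498.7, 58.7, 32.3]
wrist_force: [-0.1, 0.4, -1.4]
ee_pos: [498.0, 58.9, 32.3]
wrist_force: [0.6, 0.3, 0.1]
```

Still no drag at 123°. I'll do a quick lift feel for the remaining gap, which also checks that the blade has come down.

```bash
(python3 -m inch '[{"dx":-3,"dy":0,"dz":-0.4,"wx":0,"wy":0,"wz":0},{"dx":-5,"dy":0,"dz":-0.4,"wx":0,"wy":0,"wz":0},{"dx":-5,"dy":0,"dz":-0.4,"wx":0,"wy":0,"wz":0}]'
python3 -m inch '[{"dx":0,"dy":0,"dz":-0.4,"wx":0,"wy":0,"wz":0},{"dx":0,"dy":0,"dz":-0.4,"wx":0,"wy":0,"wz":0}]'
python3 -m inch '[{"dx":0,"dy":0,"dz":-0.4,"wx":0,"wy":0,"wz":0},{"dx":0,"dy":0,"dz":-0.4,"wx":0,"wy":0,"wz":0}]'
python3 -m inch '[{"dx":0,"dy":0,"dz":-0.4,"wx":0,"wy":0,"wz":0},{"dx":0,"dy":0,"dz":-0.4,"wx":0,"wy":0,"wz":0}]') | grep -E 'ee_pos|wrist|rot'

```

```text
ee_pos: [503.1, 57.8, 32.6]
tcp_rot: [180.0, -0.0, 167.8]
wrist_force: [0.8, 0.0, -0.7]
ee_pos: [502.8, 57.8, 33.0]
tcp_rot: [-180.0, -0.0, 167.8]
wrist_force: [-0.2, -0.5, -1.4]
ee_pos: [502.8, 57.8, 33.3]
tcp_rot: [180.0, -0.0, 167.8]
wrist_force: [0.0, 0.5, -1.3]
ee_pos: [502.8, 57.8, 33.6]
tcp_rot: [-180.0, -0.0, 167.8]
wrist_force: [0.7, -0.0, -3.3]
```

```bash
python3 -m inch '[{"dx":0,"dy":0,"dz":1.6,"wx":0,"wy":0,"wz":0},{"dx":0,"dy":0,"dz":1.6,"wx":0,"wy":0,"wz":0}]' | grep -E 'ee_pos|wrist'
python3 -m inch '[{"dx":0,"dy":0,"dz":0,"wx":0,"wy":0,"wz":0},{"dx":0,"dy":0,"dz":0,"wx":0,"wy":0,"wz":0}]' 60 | grep -E 'ee_pos|wrist|open|clock'
python3 -c "
from h import *
go(594.2,36.3,117,yaw=168)"
```

```text
ee_pos: [503.3, 57.8, 32.6]
wrist_force: [0.3, -0.0, -1.1]
clock: 31.18
ee_pos: [503.5, 57.8, 32.8]
wrist_force: [-0.1, 0.1, -0.5]
opening: 0.596
at [503.45  57.82  32.81] [1.7998e+02 7.0000e-02 1.6780e+02] shift [-93.34  -1.83 -84.08] n 2.0102619387424596 turn [ 0.02  0.07 -0.2 ]
```

```bash
python3 -m inch '[{"dx":0,"dy":0,"dz":-60,"wx":0,"wy":0,"wz":0},{"dx":0,"dy":0,"dz":-120,"wx":0,"wy":0,"wz":0},{"dx":-32,"dy":0,"dz":-137,"wx":0,"wy":0,"wz":0},{"dx":-93.5,"dy":-1.5,"dz":-137,"wx":0,"wy":0,"wz":0},{"dx":-93.5,"dy":-1.5,"dz":-130,"wx":0,"wy":0,"wz":0},{"dx":-93.5,"dy":-1.5,"dz":-105,"wx":0,"wy":0,"wz":0},{"dx":-93.5,"dy":-1.5,"dz":-82,"wx":0,"wy":0,"wz":0},{"dx":-93.5,"dy":-1.5,"dz":-82,"wx":0,"wy":0,"wz":0}]' | grep -E 'ee_pos|wrist|clock'
python3 -m inch '[{"dx":0,"dy":0,"dz":0,"wx":0,"wy":0,"wz":0},{"dx":0,"dy":0,"dz":0,"wx":0,"wy":0,"wz":0},{"dx":0,"dy":0,"dz":0,"wx":0,"wy":0,"wz":0}]' 10 50 | grep -E 'ee_pos|wrist|rot|open|clock'
python3 -m inch '[{"dx":0,"dy":0,"dz":0,"wx":0,"wy":0,"wz":9},{"dx":0,"dy":0,"dz":0,"wx":0,"wy":0,"wz":18},{"dx":0,"dy":0,"dz":0,"wx":0,"wy":0,"wz":26},{"dx":0,"dy":0,"dz":0,"wx":0,"wy":0,"wz":26}]'| grep -E 'rot|wrist|open'
python3 -m inch '[{"dx":0,"dy":0,"dz":0,"wx":0,"wy":0,"wz":0},{"dx":0,"dy":0,"dz":0,"wx":0,"wy":0,"wz":0}]' 60
python3 -c "
from h import *
go(503.0,57.2,30,yaw=167.9)"
```

```text
clock: 32.17
ee_pos: [591.7, 36.8, 111.8]
wrist_force: [-0.5, -0.2, 0.9]
clock: 32.55
ee_pos: [594.1, 37.0, 115.5]
tcp_rot: [180.0, 0.0, 167.8]
wrist_force: [-2.7, 2.6, 2.0]
opening: 0.4
tcp_rot: [179.9, 0.0, 141.9]
wrist_force: [-3.5, 2.5, 3.3]
opening: 0.404
clock: 33.3
ee_pos: [594.5, 36.0, 114.4]
tcp_rot: [180.0, 0.1, 141.8]
wrist_force: [0.2, -0.5, -0.7]
opening: 0.601
gripper_force: 0.0
at [594.53  36.04 114.38] [1.8000e+02 8.0000e-02 1.4184e+02] shift [ 85.16 -39.92  84.26] n 2.020419487163264 turn [-1.000e-02  8.000e-02 -2.606e+01]
```

```bash
python3 -m inch '[{"dx":0,"dy":0,"dz":-50,"wx":0,"wy":0,"wz":0},{"dx":40,"dy":-19,"dz":-50,"wx":0,"wy":0,"wz":-10},{"dx":85,"dy":-40,"dz":-30,"wx":0,"wy":0,"wz":-20},{"dx":85,"dy":-40,"dz":20,"wx":0,"wy":0,"wz":-26},{"dx":85,"dy":-40,"dz":70,"wx":0,"wy":0,"wz":-26},{"dx":85,"dy":-40,"dz":84,"wx":0,"wy":0,"wz":-26},{"dx":85,"dy":-40,"dz":84,"wx":0,"wy":0,"wz":-26},{"dx":85,"dy":-40,"dz":84,"wx":0,"wy":0,"wz":-26}]' | grep -E 'ee_pos|wrist|clock|rot'
python3 -m inch '[{"dx":0,"dy":0,"dz":0,"wx":0,"wy":0,"wz":0},{"dx":0,"dy":0,"dz":0,"wx":0,"wy":0,"wz":0},{"dx":0,"dy":0,"dz":-1.5,"wx":0,"wy":0,"wz":0},{"dx":0,"dy":0,"dz":-2,"wx":0,"wy":0,"wz":0}]' 5 60 | grep -E 'ee_pos|wrist|open|clock'
python3 -m inch '[{"dx":0.7,"dy":0,"dz":0,"wx":0,"wy":0,"wz":0},{"dx":1.4,"dy":0,"dz":0,"wx":0,"wy":0,"wz":0},{"dx":2.1,"dy":0,"dz":0,"wx":0,"wy":0,"wz":0}]' | grep -E 'ee_pos|wrist'
python3 -m inch '[{"dx":0.7,"dy":0,"dz":0,"wx":0,"wy":0,"wz":0}]' | grep -E 'ee_pos|wrist'
python3 -m inch '[{"dx":0.7,"dy":0,"dz":0,"wx":0,"wy":0,"wz":0}]' | grep -E 'ee_pos|wrist'
python3 -m inch '[{"dx":0.7,"dy":0,"dz":0,"wx":0,"wy":0,"wz":0}]' | grep -E 'ee_pos|wrist'
python3 -m inch '[{"dx":0.7,"dy":0,"dz":0,"wx":0,"wy":0,"wz":0}]' | grep -E 'ee_pos|wrist'

```

```text
clock: 34.3
ee_pos: [504.7, 57.6, 32.7]
tcp_rot: [179.9, 0.3, 167.8]
wrist_force: [1.2, -0.8, 0.4]
clock: 34.8
ee_pos: [502.9, 57.7, 32.4]
wrist_force: [2.6, -0.9, -2.1]
opening: 0.217
ee_pos: [500.5, 58.2, 32.3]
wrist_force: [1.9, 0.0, -1.4]
ee_pos: [499.8, 58.3, 32.3]
wrist_force: [2.0, -1.0, -1.0]
ee_pos: [499.1, 58.5, 32.3]
wrist_force: [2.2, 0.0, -1.0]
ee_pos: [498.4, 58.6, 32.3]
wrist_force: [2.5, -0.5, -2.3]
ee_pos: [497.7, 58.8, 32.3]
wrist_force: [2.3, -0.7, -1.2]
```

Drag is now about 2.1 N, so the blade is in light contact. For mid-band (about 3.5 N) I need roughly 0.13 rad more, or 8°.

```bash
python3 -m inch '[{"dx":-3,"dy":0,"dz":0.3,"wx":0,"wy":0,"wz":0},{"dx":-5.5,"dy":0,"dz":0.5,"wx":0,"wy":0,"wz":0},{"dx":-5.5,"dy":0,"dz":0.5,"wx":0,"wy":0,"wz":0}]' | grep -E 'ee_pos|wrist'
python3 -m inch '[{"dx":0,"dy":0,"dz":0,"wx":0,"wy":0,"wz":0},{"dx":0,"dy":0,"dz":0,"wx":0,"wy":0,"wz":0}]' 60 | grep -E 'ee_pos|wrist|open|clock'
python3 -c "
from h import *
go(594.2,36.3,117,yaw=168)"
```

```text
ee_pos: [503.1, 57.7, 32.1]
wrist_force: [-2.4, 0.3, 3.5]
clock: 36.3
ee_pos: [503.3, 57.5, 31.5]
wrist_force: [-0.7, -0.2, 0.7]
opening: 0.599
at [503.26  57.49  31.55] [-1.800e+02  2.000e-02  1.678e+02] shift [-93.39  -1.49 -85.42] n 2.0252343362678915 turn [-0.    0.02 -0.2 ]
```

```bash
python3 -m inch '[{"dx":0,"dy":0,"dz":-60,"wx":0,"wy":0,"wz":0},{"dx":0,"dy":0,"dz":-120,"wx":0,"wy":0,"wz":0},{"dx":-32,"dy":0,"dz":-137,"wx":0,"wy":0,"wz":0},{"dx":-93.5,"dy":-1.5,"dz":-137,"wx":0,"wy":0,"wz":0},{"dx":-93.5,"dy":-1.5,"dz":-130,"wx":0,"wy":0,"wz":0},{"dx":-93.5,"dy":-1.5,"dz":-105,"wx":0,"wy":0,"wz":0},{"dx":-93.5,"dy":-1.5,"dz":-83,"wx":0,"wy":0,"wz":0},{"dx":-93.5,"dy":-1.5,"dz":-83,"wx":0,"wy":0,"wz":0}]' | grep -E 'ee_pos|wrist|clock'
python3 -m inch '[{"dx":0,"dy":0,"dz":0,"wx":0,"wy":0,"wz":0},{"dx":0,"dy":0,"dz":0,"wx":0,"wy":0,"wz":0},{"dx":0,"dy":0,"dz":0,"wx":0,"wy":0,"wz":0}]' 10 50 | grep -E 'ee_pos|wrist|rot|open|clock'
python3 -m inch '[{"dx":0,"dy":0,"dz":0,"wx":0,"wy":0,"wz":4},{"dx":0,"dy":0,"dz":0,"wx":0,"wy":0,"wz":8},{"dx":0,"dy":0,"dz":0,"wx":0,"wy":0,"wz":8}]'| grep -E 'rot|wrist|open'
python3 -m inch '[{"dx":0,"dy":0,"dz":0,"wx":0,"wy":0,"wz":0},{"dx":0,"dy":0,"dz":0,"wx":0,"wy":0,"wz":0}]' 60
python3 -c "
from h import *
go(503.0,57.2,30,yaw=167.9)"
```

```text
clock: 37.3
ee_pos: [591.8, 36.6, 111.9]
wrist_force: [0.0, 0.3, 0.6]
clock: 37.67
ee_pos: [594.1, 37.0, 115.8]
tcp_rot: [179.9, 0.0, 167.8]
wrist_force: [-2.4, 2.9, 1.5]
opening: 0.403
tcp_rot: [179.9, 0.0, 159.9]
wrist_force: [-3.2, 3.1, 2.2]
opening: 0.405
clock: 38.3
ee_pos: [594.8, 35.7, 115.1]
tcp_rot: [-180.0, 0.1, 159.8]
wrist_force: [-0.0, 0.1, 0.5]
opening: 0.603
gripper_force: 0.0
at [594.76  35.67 115.13] [-1.7997e+02  1.0000e-01  1.5981e+02] shift [ 93.71 -11.43  84.97] n 2.0321269205680745 turn [-0.04  0.1  -8.09]
```

```bash
python3 -m inch '[{"dx":0,"dy":0,"dz":-50,"wx":0,"wy":0,"wz":0},{"dx":45,"dy":-5,"dz":-50,"wx":0,"wy":0,"wz":-4},{"dx":94,"dy":-11.4,"dz":-30,"wx":0,"wy":0,"wz":-8},{"dx":94,"dy":-11.4,"dz":20,"wx":0,"wy":0,"wz":-8},{"dx":94,"dy":-11.4,"dz":70,"wx":0,"wy":0,"wz":-8},{"dx":94,"dy":-11.4,"dz":84,"wx":0,"wy":0,"wz":-8},{"dx":94,"dy":-11.4,"dz":84.5,"wx":0,"wy":0,"wz":-8},{"dx":94,"dy":-11.4,"dz":84.5,"wx":0,"wy":0,"wz":-8}]' | grep -E 'ee_pos|wrist|clock|rot'
python3 -m inch '[{"dx":0,"dy":0,"dz":0,"wx":0,"wy":0,"wz":0},{"dx":0,"dy":0,"dz":0,"wx":0,"wy":0,"wz":0},{"dx":0,"dy":0,"dz":-1,"wx":0,"wy":0,"wz":0},{"dx":0,"dy":0,"dz":-1.7,"wx":0,"wy":0,"wz":0}]' 5 60 | grep -E 'ee_pos|wrist|open|clock'
python3 -m inch '[{"dx":0.7,"dy":0,"dz":0,"wx":0,"wy":0,"wz":0},{"dx":1.4,"dy":0,"dz":0,"wx":0,"wy":0,"wz":0},{"dx":2.1,"dy":0,"dz":0,"wx":0,"wy":0,"wz":0}]' | grep -E 'ee_pos|wrist'
python3 -m inch '[{"dx":0.7,"dy":0,"dz":0,"wx":0,"wy":0,"wz":0}]' | grep -E 'ee_pos|wrist'
python3 -m inch '[{"dx":0.7,"dy":0,"dz":0,"wx":0,"wy":0,"wz":0}]' | grep -E 'ee_pos|wrist'
python3 -m inch '[{"dx":0.7,"dy":0,"dz":0,"wx":0,"wy":0,"wz":0}]' | grep -E 'ee_pos|wrist'
python3 -m inch '[{"dx":0.7,"dy":0,"dz":0,"wx":0,"wy":0,"wz":0}]' | grep -E 'ee_pos|wrist'

```

```text
clock: 39.3
ee_pos: [504.2, 58.0, 32.6]
tcp_rot: [179.9, 0.3, 167.8]
wrist_force: [-0.1, 0.1, 0.3]
clock: 39.8
ee_pos: [502.9, 57.9, 32.2]
wrist_force: [2.4, -2.0, -2.4]
opening: 0.214
ee_pos: [500.2, 58.6, 32.1]
wrist_force: [2.8, -1.2, -0.2]
ee_pos: [499.5, 58.8, 32.1]
wrist_force: [2.9, -1.1, -1.1]
ee_pos: [498.7, 58.9, 32.1]
wrist_force: [2.8, -1.4, -1.4]
ee_pos: [498.0, 59.1, 32.1]
wrist_force: [3.7, 0.1, -0.8]
ee_pos: [497.3, 59.2, 32.1]
wrist_force: [3.6, -0.6, -0.4]
```

Drag is about 3.3 N, mid-band. I'll draw the gauge out slowly, keeping it level.

```bash
python3 -m inch '[{"dx":3,"dy":0,"dz":0,"wx":0,"wy":0,"wz":0},{"dx":6,"dy":0,"dz":0,"wx":0,"wy":0,"wz":0},{"dx":9,"dy":0,"dz":0,"wx":0,"wy":0,"wz":0},{"dx":12,"dy":0,"dz":0,"wx":0,"wy":0,"wz":0},{"dx":15,"dy":0,"dz":0,"wx":0,"wy":0,"wz":0},{"dx":18,"dy":0,"dz":0,"wx":0,"wy":0,"wz":0},{"dx":21,"dy":0,"dz":0,"wx":0,"wy":0,"wz":0}]' | grep -E 'ee_pos|wrist|clock|rot'
python3 -m inch '[{"dx":3,"dy":0,"dz":0,"wx":0,"wy":0,"wz":0},{"dx":6,"dy":0,"dz":0,"wx":0,"wy":0,"wz":0},{"dx":9,"dy":0,"dz":0,"wx":0,"wy":0,"wz":0},{"dx":12,"dy":0,"dz":0,"wx":0,"wy":0,"wz":0},{"dx":15,"dy":0,"dz":0,"wx":0,"wy":0,"wz":0},{"dx":18,"dy":0,"dz":0,"wx":0,"wy":0,"wz":0},{"dx":21,"dy":0,"dz":0,"wx":0,"wy":0,"wz":0},{"dx":25,"dy":0,"dz":0,"wx":0,"wy":0,"wz":0},{"dx":29,"dy":0,"dz":0,"wx":0,"wy":0,"wz":0}]' | grep -E 'ee_pos|wrist|clock|rot'
python3 -m inch '[{"dx":4,"dy":0,"dz":0,"wx":0,"wy":0,"wz":0},{"dx":8,"dy":0,"dz":0,"wx":0,"wy":0,"wz":0},{"dx":14,"dy":0,"dz":-1,"wx":0,"wy":0,"wz":0},{"dx":22,"dy":0,"dz":-4,"wx":0,"wy":0,"wz":0},{"dx":32,"dy":0,"dz":-8,"wx":0,"wy":0,"wz":0},{"dx":45,"dy":0,"dz":-15,"wx":0,"wy":0,"wz":0},{"dx":60,"dy":0,"dz":-25,"wx":0,"wy":0,"wz":0},{"dx":70,"dy":0,"dz":-45,"wx":0,"wy":0,"wz":0}]'
python3 - <<'E'
from h import *
print(tcp()[:3,3].round(1))
for n in('scene','side'):
    p=snap(n);cv2.imwrite(f'pics/{n}4.png',p['color'][...,::-1])
a=cv2.imread('pics/scene4.png')[140:340,150:420];b=cv2.imread('pics/side4.png')[140:340,180:450]
cv2.imwrite('pics/ab4.png',cv2.resize(np.hstack([a,b]),(800,296),interpolation=cv2.INTER_CUBIC))
E
```

```text
clock: 41.55
ee_pos: [476.6, 63.7, 32.1]
tcp_rot: [180.0, 0.0, 167.8]
wrist_force: [3.0, -1.1, 0.3]
clock: 42.68
ee_pos: [447.9, 69.8, 31.8]
tcp_rot: [-180.0, -0.0, 167.8]
wrist_force: [0.0, -0.7, 1.4]
clock: 43.68
ee_pos: [377.9, 84.7, 76.9]
tcp_rot: [-180.0, -0.1, 167.8]
wrist_force: [0.6, 1.2, -1.2]
opening: 0.214
gripper_force: 58.8
[377.9  84.7  76.9]
```

View pics/ab4.png

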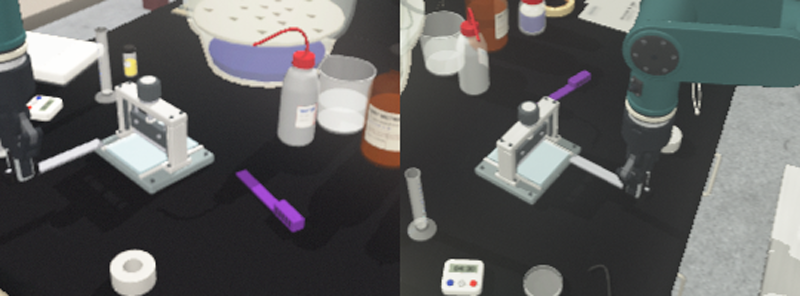

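The gauge is fully out and the applicator stands clear. I'll carry it to the open space where it first lay, right of the applicator and clear of the purple piece.

```bash
python3 -m inch '[{"dx":0,"dy":-30,"dz":-20,"wx":0,"wy":0,"wz":0},{"dx":-21,"dy":-88,"dz":-25,"wx":0,"wy":0,"wz":-1},{"dx":-35,"dy":-148,"dz":-25,"wx":0,"wy":0,"wz":-3},{"dx":-49,"dy":-208,"dz":-25,"wx":0,"wy":0,"wz":-5},{"dx":-63,"dy":-266,"dz":-25,"wx":0,"wy":0,"wz":-6.4},{"dx":-78,"dy":-320,"dz":-25,"wx":0,"wy":0,"wz":-6.4},{"dx":-130,"dy":-335,"dz":-15,"wx":0,"wy":0,"wz":-6.4},{"dx":-185,"dy":-345,"dz":0,"wx":0,"wy":0,"wz":-6.4},{"dx":-215,"dy":-347,"dz":20,"wx":0,"wy":0,"wz":-6.4},{"dx":-215,"dy":-347,"dz":40,"wx":0,"wy":0,"wz":-6.4}]'
python3 -m inch '[{"dx":0,"dy":0,"dz":10,"wx":0,"wy":0,"wz":0},{"dx":0,"dy":0,"dz":18,"wx":0,"wy":0,"wz":0},{"dx":0,"dy":0,"dz":24,"wx":0,"wy":0,"wz":0},{"dx":0,"dy":0,"dz":24,"wx":0,"wy":0,"wz":0}]'
python3 - <<'E'
from h import *
T=tcp();p=snap('wrist');C=cloud(p)
L=(C-T[:3,3])@T[:3,:3]
print(T[:3,3].round(1))
for n in('scene','side'):
    C=cloud(snap(n));m=(C[...,0]>545)&(C[...,0]<640)&(abs(C[...,1]+308)<12)&(C[...,2]>6)&(C[...,2]<60);q=C[m]
    print(n,m.sum(),np.median(q[:,2]) if len(q) else 0, np.polyfit(q[:,0],q[:,2],1) if len(q) else 0)
E
```

```text
clock: 45.02
ee_pos: [518.5, -300.8, 35.2]
tcp_rot: [180.0, 0.0, 174.2]
wrist_force: [-0.6, 0.1, -1.3]
opening: 0.213
gripper_force: 59.0
clock: 45.52
ee_pos: [516.5, -300.0, 13.1]
tcp_rot: [180.0, 0.0, 174.2]
wrist_force: [0.3, -0.3, -1.5]
opening: 0.214
gripper_force: 59.0
[ 516.5 -300.    13.1]
scene 51 13.638627262245109 [-4.17456836e-03  1.61254286e+01]
side 116 12.819276974675574 [4.02636494e-03 1.03923720e+01]
```

```bash
python3 -m inch '[{"dx":0,"dy":0,"dz":4,"wx":0,"wy":0,"wz":0},{"dx":0,"dy":0,"dz":7,"wx":0,"wy":0,"wz":0},{"dx":0,"dy":0,"dz":8.5,"wx":0,"wy":0,"wz":0},{"dx":0,"dy":0,"dz":8.5,"wx":0,"wy":0,"wz":0}]' | grep -E 'ee_pos|wrist'
python3 -m inch '[{"dx":0,"dy":0,"dz":0.7,"wx":0,"wy":0,"wz":0},{"dx":0,"dy":0,"dz":0.7,"wx":0,"wy":0,"wz":0}]' | grep -E 'ee_pos|wrist'
python3 -m inch '[{"dx":0,"dy":0,"dz":0.6,"wx":0,"wy":0,"wz":0},{"dx":0,"dy":0,"dz":0.6,"wx":0,"wy":0,"wz":0}]' | grep -E 'ee_pos|wrist|clock'
```

```text
ee_pos: [516.9, -300.2, 4.7]
wrist_force: [0.3, 0.1, 1.1]
ee_pos: [517.0, -300.2, 4.7]
wrist_force: [-2.3, 1.1, 5.5]
clock: 46.68
ee_pos: [516.9, -300.2, 4.7]
wrist_force: [-2.9, 2.9, 6.7]
```

On the bench. I'll ease off the pressure, release, and rise straight up.

```bash
python3 -m inch '[{"dx":0,"dy":0,"dz":-1.2,"wx":0,"wy":0,"wz":0},{"dx":0,"dy":0,"dz":-1.2,"wx":0,"wy":0,"wz":0}]' | grep -E 'ee_pos|wrist|clock'
python3 -m inch '[{"dx":0,"dy":0,"dz":0,"wx":0,"wy":0,"wz":0},{"dx":0,"dy":0,"dz":0,"wx":0,"wy":0,"wz":0},{"dx":0,"dy":0,"dz":0,"wx":0,"wy":0,"wz":0},{"dx":0,"dy":0,"dz":-20,"wx":0,"wy":0,"wz":0},{"dx":0,"dy":0,"dz":-50,"wx":0,"wy":0,"wz":0},{"dx":0,"dy":0,"dz":-110,"wx":0,"wy":0,"wz":0},{"dx":0,"dy":0,"dz":-150,"wx":0,"wy":0,"wz":0},{"dx":0,"dy":0,"dz":-150,"wx":0,"wy":0,"wz":0}]' 55
python3 - <<'E'
from h import *
p=snap('wrist');w=p['color'][...,::-1];s=snap('scene')['color'][...,::-1]
C=cloud(p);m=(C[...,0]>545)&(C[...,0]<650)&(abs(C[...,1]+308)<25)&(C[...,2]>2)&(C[...,2]<25)&(p['color'].min(-1)>120)
print(m.sum(),np.median(C[m][:,2]),C[m].mean(0))
cv2.imwrite('pics/fin.png',np.hstack([cv2.resize(w,(400,300)),cv2.resize(s,(400,300))]))
E
```

```text
clock: 46.92
ee_pos: [517.1, -300.2, 4.7]
wrist_force: [-0.5, 1.2, 3.1]
clock: 47.92
ee_pos: [519.0, -301.6, 159.8]
tcp_rot: [-179.7, 0.5, 174.2]
wrist_force: [0.1, 0.4, -0.4]
opening: 0.551
gripper_force: 0.0
1712 4.2654237232480625 [ 592.25929789 -309.66098213    4.28575438]
```

View pics/fin.png

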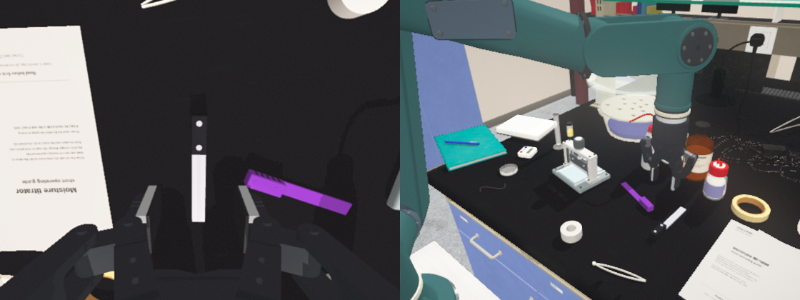

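The gauge lies flat on the bench (handle at 199,135, leaf down to 198,220, leaf top at 4.3 mm). The purple piece and everything else in view are undisturbed, and the gripper is clear. Handing in.

```bash
python3 -c "
from plant import workorder
print(workorder.sign_off())"
```

```text
the job is handed in; nothing more can be done
None
```

The job is handed in after about 48 s: the blade is set to about 3.3 N drag on the leaf, the gauge was drawn out with the knob left as set, and it lies flat on the open bench to the right of the applicator, with everything else in view still standing.

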